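Fit the capacitors into their mounts on a power-supply chassis

TASK

Fit the four loose capacitors to the power-supply chassis: each standing one goes upright into the open ring clamp of its own diameter, and the one lying on its side goes lengthwise into the black cradle. Lower each one in until it sits fully home on the floor of its mount, rather than letting it drop, and leave the battery and the little bottle standing where they are.

Things in the scene. Friction and masses are not known exactly. Their poses are not given: they have to be found in the camera images.
- cap_large: Largest capacitor: blue cylinder with one pale stripe, 32 mm diameter, 50 mm high, 50 g, standing on the bench mat (6 mm above the worktop). Origin: centre of its underside; z up along its axis
- cap_medium: Medium capacitor: black cylinder with one pale stripe, 25 mm diameter, 42 mm high, 30 g, standing on the bench mat (6 mm above the worktop). Origin: centre of its underside; z up along its axis
- cap_small: Smallest standing capacitor: blue cylinder with one pale stripe, 18 mm diameter, 30 mm high, 20 g, standing on the bench mat (6 mm above the worktop). Origin: centre of its underside; z up along its axis
- cap_lying: Capacitor lying on its side on the bench mat: black cylinder with a pale stripe, 22 mm thick (22 mm high, about 20 mm between the fingers), 36 mm long, 20 g; does not roll. Origin: centre of its underside; y along its length, z up
- clamp_large: Largest of three open, bare aluminium ring clamps on the chassis: upright ring, inside diameter 39 mm, 20 mm high, top 4 mm flared outward by 3 mm; ear with bolt reaching 33 mm from the centre on its +y side. Origin: centre of its underside, on the chassis top; the capacitor rests 2 mm above it. z up. The chassis is a flat aluminium box 265 x 176 mm, its top 31 mm above the worktop.
- clamp_medium: Middle of three open, bare aluminium ring clamps on the chassis: upright ring, inside diameter 32 mm, 17 mm high, top 4 mm flared outward by 3 mm; ear with bolt reaching 29 mm from the centre on its +y side. Origin: centre of its underside, on the chassis top; the capacitor rests 2 mm above it. z up. The four mounts stand in a square, 82 mm apart.
- clamp_small: Smallest of three open, bare aluminium ring clamps on the chassis: upright ring, inside diameter 25 mm, 12 mm high, top 4 mm flared outward by 3 mm; ear with bolt reaching 26 mm from the centre on its +y side. Origin: centre of its underside, on the chassis top; the capacitor rests 2 mm above it. z up. Behind the mounts the chassis carries parts up to 43 mm above its top.
- cradle: Black moulded cradle fixed on the chassis: open-topped rectangular tray, inside 31 mm (x) by 46 mm (y), walls 10 mm high and 2.5 mm thick, floor 2.5 mm above its origin, a screwed tab at each end. Origin: centre of its underside, on the chassis top; y along its length, z up. The capacitor lies in it lengthwise, either way round
- battery: Bystander: block battery standing on the bench mat (6 mm above the worktop) among the capacitors, 18 x 26 mm, 48 mm high, 45 g. Origin: centre of its underside; z up
- bottle: Bystander: small yellow dropper bottle with a black cap standing on the bench mat (6 mm above the worktop) beyond the capacitors, 21 mm diameter, 62 mm high. Origin: centre of its underside; z up. (Well above the left back of the worktop, beyond 0.57 m ahead and left of y = 0.2 m, an oscilloscope on a shelf overhangs from z = 0.46 m: swing in from the left close to the robot, not past it)
Mind the look-alikes: they are no part of the job. What is shaped like the cap_medium but turquoise is not meant.

How it is judged:
At the end, for the whole second after the job is handed in: Each capacitor stands (or lies) in its own mount: within 9 mm of the mount's centre, underside less than 6 mm above the mount's origin (seated is 2 to 2.5 mm), tilted less than 0.15 rad, at rest (under 0.02 m/s); the lying one within 0.4 rad of the cradle's length (horizontal distance between cap_large and clamp_large below 0.009 m and z of cap_large in the frame of clamp_large below 0.006 m and angle between each of cap_large, cap_medium, cap_small, cap_lying's own z axis and vertical below 0.15 rad and linear speed of each of cap_large, cap_medium, cap_small, cap_lying below 0.02 m/s and horizontal distance between cap_medium and clamp_medium below 0.009 m and z of cap_medium in the frame of clamp_medium below 0.006 m and horizontal distance between cap_small and clamp_small below 0.009 m and z of cap_small in the frame of clamp_small below 0.006 m and horizontal distance between cap_lying and cradle below 0.009 m and z of cap_lying in the frame of cradle below 0.006 m and angle between the y axis of cap_lying and the y axis of cradle, either way round below 0.4 rad); the robot touches nothing.
It fails at once if a capacitor is let fall (moving faster than 0.8 m/s, out of the fingers) ((contact force between the fingers and cap_large below 0.02 N and linear speed of cap_large above 0.8 m/s) or (contact force between the fingers and cap_medium below 0.02 N and linear speed of cap_medium above 0.8 m/s) or (contact force between the fingers and cap_small below 0.02 N and linear speed of cap_small above 0.8 m/s) or (contact force between the fingers and cap_lying below 0.02 N and linear speed of cap_lying above 0.8 m/s)).
It fails at once if the battery is shifted by more than 25 mm or tipped over (distance of battery from where it was at the start of the episode above 0.025 m or angle between battery's own z axis and vertical above 0.5 rad).
It fails at once if the bottle is shifted by more than 25 mm or tipped over (distance of bottle from where it was at the start of the episode above 0.025 m or angle between bottle's own z axis and vertical above 0.5 rad).
It also fails if it takes over 102 s, if anything falls off the work surface, if the arm or the gripper's body presses on something with over 40 N, if the wrist force passes 120 N, or if a joint passes its speed limit or range.

ROBOT

A 7-joint arm with a two-finger parallel gripper is mounted at the origin on a cart in front of the work surface, level with it; the furniture and walls round the work are solid. World frame = base frame: x ahead of the robot, y to its left, z up, the work surface at z = 0. Lengths are in m, angles in rad, forces in N, time in s.
With the tool pointing down it reaches from about 0.425 to 0.925 m from the base axis. Payload 6.8 kg.
Tool frame: the origin (TCP) lies at the very end of the fingers, on their centre line; the grasp point (between the pads) lies 19 mm behind it (hold_point_z is the distance from the TCP to the grasp point, in m); z points along the fingers, y is the direction in which the jaws open and shut (so a half turn about z gives the same grasp; the last joint's range is limited). The gripper opens to 85 mm and grips with 20 to 120 N. Pads are 22 mm wide; open, the fingers measure 114 mm over their backs; the gripper's body (76 mm by 85 mm) begins 54 mm behind the grasp point. The pads swing forward as they close: fully open they stand 13 mm farther back than shut.
Start: joints at [1.15, 0.477, 0.022, 1.555, -0.011, 1.109, -0.083], TCP at [0.208, -0.642, 0.231] pointing down, gripper open.
Joint ranges: [-2.96, 2.96], [-0.34, 2.1], [-1.41, 1.46], [0.24, 2.44], [-1.37, 4.51], [0.17, 1.92], [-2.96, 2.96]. Speed limits (rad/s): [2.39, 2.39, 3.14, 3.14, 3.14, 3.14, 3.14].

INTERFACE

Orientations are given as a unit quaternion [w, x, y, z].
In Python, from station import get_obs, read_camera, calibration, hand_in, regions_of, hold_point_z gives the robot as it stands.
- The arm moves only by the tool send_rows, never from a script. Its argument "motion" is text: rows parted by semicolons, each of 7 numbers parted by spaces: the shift along the world's x, y, z in cm, then the turn, a rotation vector about the world's x, y, z in degrees, then the closure, from 0 (fully open) to 1 (shut). In form: dx dy dz rx ry rz fingers; .... A call has 1 to 20 rows; each row shifts and turns the pose as measured when the row begins; what a row does not reach is not made up. A row lasts 1/12 s, in which the tool goes at most 41.7 mm and 7.16 degrees, less where a joint would pass 70% of its speed; a pose out of reach is approached as far as the arm can. A call is refused whole if a number of a shift passes 4.17 or a number of a turn 7.16, either way. A call with a gripper value outside its range is refused whole. The fingers move at their own pace and stop on an object; "newtons" is the grip in N (left out, the last holds). Time passes only in rows, so rows that do not move let the fingers close. It gives the time, the measured TCP pose, the force and the opening at its end, in the units of the state.
- get_obs(): the state, without advancing time (a new reading comes with each control period).
- read_camera(name): name is "side" or "top" or "wrist"; returns the picture (420x560x3 uint8, red, green, blue); there is no depth.
- calibration(name): a dict with "mtx" (3x3 intrinsics, pixels), "k1" (the pictures are not rectified: a ray, as slopes to the right and down, at radius r is drawn at 1 + k1 r^2 times it, then the intrinsics apply), "R" (3x3) and "t" (3): a world point X has camera coordinates R X + t; the wrist camera has in their place "hand_eye" (4x4, takes a point from camera to tool coordinates, whose origin is the TCP and whose axes are the flange's). Camera axes: x right, y down, z forward; pixel columns grow to the right and rows downward; lengths in m; the calibration is good to about 2 mm. A picture is of the moment at which its call begins: read the wrist's pose just before it. calibration takes no time and is no camera call.
- hand_in(): hands the job in, once; it reports no verdict.
Trained networks look in the newest picture that a camera, given by its name, has taken for a name from the list of things; names that differ only in an ending like _2 or _b are one class to them, and where a whole thing is asked for, a point or a joint stands for the part that bears it (a point fixed in the world has none). Each returns a list of dicts, best first, with "conf" (0 to 1); they miss things now and then, are a little off and sometimes report something else, mostly with a low value. They report only what shows in the picture. A call takes as long as a camera call. They do not tell look-alikes from the thing itself.
- regions_of(thing, camera): "region" (420x560 bool, what is visible of it) and "point" ([column, row] in pixels, amid what is visible of it).
The state is a dict: "t": time; "q": joint angles; "joint_vel": joint speeds; "joint_torque": joint torques, N m; "eef_pos": TCP position; "tool_rot": TCP orientation; "contact_force": force on the tool from outside, world axes, zero at the start; "torque": the same for the moment, N m; "gripper_width": opening from 0.0 (shut) to 1.0 (fully open).
Only numpy, scipy, OpenCV 4.12 (cv2) and the standard library are available. Lean on these libraries where they do the work, as an engineer would, in place of code of your own. Each camera call takes 0.05 s, during which the arm holds its last target.

## Working session

There is one attempt and no reset: what is moved stays moved. The work goes in short steps, Python scripts to look and compute and a tool call to move; the robot and the scene stay as the last step left them, time stands still between calls to the robot, and variables do not carry over. Pictures are saved under pics/ and viewed, and the job is handed in when it is done.

Besides the shell and the picture viewer there is one more tool, called after "Emit:" as a command line: name --argument value ..., lists and objects as JSON in quotes. send_rows: Moves the arm, as the interface text tells. Its arguments: {"type":"object","properties":{"motion":{"type":"string"},"newtons":{"type":"number"}},"required":["motion"]}

```bash
ls; mkdir -p pics; python3 - <<'E'
from station import *
import cv2,numpy as np
o=get_obs(); print({k:np.round(v,3).tolist() for k,v in o.items()})
print(hold_point_z)
for n in ["side","top","wrist"]:
    im=read_camera(n); cv2.imwrite(f"pics/{n}0.png",im[:,:,::-1]); print(n,calibration(n))
E
```

```text
pics
{'t': 0.0, 'q': [1.15, 0.478, 0.022, 1.556, -0.012, 1.109, -0.083], 'joint_vel': [0.001, 0.0, 0.0, -0.001, 0.0, -0.001, 0.0], 'joint_torque': [-0.0, -59.646, 1.608, -28.12, 0.012, 0.009, -0.0], 'eef_pos': [0.208, -0.642, 0.23], 'tool_rot': [-0.001, 0.988, 0.156, -0.0], 'contact_force': [0.583, -0.702, -0.443], 'torque': [0.026, 0.009, -0.006], 'gripper_width': 1.003}
0.0187
side {'mtx': array([[410.3975658 ,   0.        , 276.16202327],
       [  0.        , 410.3975658 , 211.99505075],
       [  0.        ,   0.        ,   1.        ]]), 'k1': -0.0020549176866810864, 'R': array([[-0.98768658, -0.15637194,  0.00480034],
       [-0.06825046,  0.4030722 , -0.91261968],
       [ 0.14077323, -0.90170983, -0.40878145]]), 't': array([0.51359795, 0.10256144, 0.80493953])}
top {'mtx': array([[390.59346218,   0.        , 283.50467971],
       [  0.        , 390.59346218, 201.45076704],
       [  0.        ,   0.        ,   1.        ]]), 'k1': -0.07598533343903362, 'R': array([[-0.0095703 , -0.99984129, -0.01502709],
       [-0.9939911 ,  0.01115089, -0.10889143],
       [ 0.10904171,  0.01389467, -0.99394006]]), 't': array([-0.001232  ,  0.52047604,  0.85751477])}
wrist {'mtx': array([[322.25737645,   0.        , 278.08597889],
       [  0.        , 322.25737645, 209.51119578],
       [  0.        ,   0.        ,   1.        ]]), 'k1': -0.07669179525289246, 'hand_eye': array([[ 6.88997733e-04, -9.66277364e-01, -2.57502585e-01,
         6.41302509e-02],
       [ 9.99998617e-01,  1.05559702e-03, -1.28543459e-03,
         5.24503823e-05],
       [ 1.51390531e-03, -2.57501343e-01,  9.66276754e-01,
        -1.42967571e-01],
       [ 0.00000000e+00,  0.00000000e+00,  0.00000000e+00,
         1.00000000e+00]])}
```

View pics/top0.png

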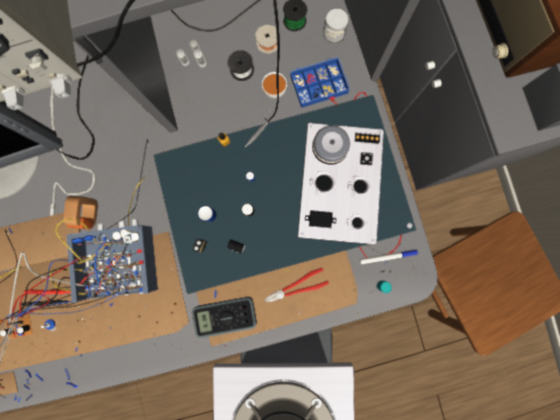

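View pics/side0.png

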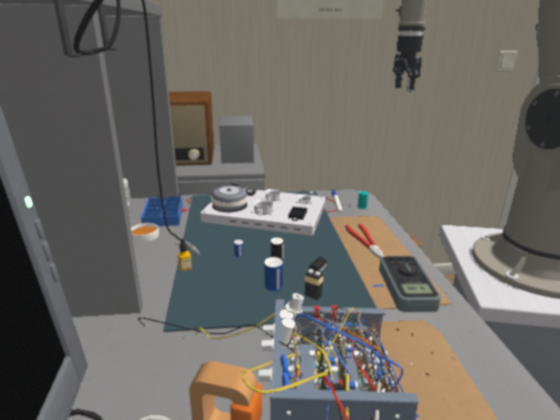

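```bash
python3 - <<'E'
from station import *
import numpy as np, cv2
# use newest pictures
for cam in ["top","side"]:
    im=read_camera(cam)
    for n in ["cap_large","cap_medium","cap_small","cap_lying","clamp_large","clamp_medium","clamp_small","cradle","battery","bottle"]:
        r=regions_of(n,cam)
        print(cam,n,[(round(d['conf'],2),np.round(d['point']).tolist(),int(d['region'].sum())) for d in r[:4]])
        if r: np.save(f"pics/{cam}_{n}.npy",np.array([d['region'] for d in r]))
print(get_obs()['t'])
E
```

```text
top cap_large [(0.59, [205.0, 215.0], 203)]
top cap_medium [(0.65, [249.0, 213.0], 110), (0.59, [381.0, 286.0], 153)]
top cap_small [(0.62, [234.0, 245.0], 135)]
top cap_lying [(0.61, [236.0, 245.0], 160)]
top clamp_large [(0.94, [324.0, 182.0], 425)]
top clamp_medium [(0.73, [361.0, 190.0], 287)]
top clamp_small [(0.76, [358.0, 222.0], 210)]
top cradle [(0.7, [353.0, 220.0], 246)]
top battery []
top bottle [(0.42, [224.0, 141.0], 126)]
side cap_large [(0.62, [274.0, 276.0], 534), (0.46, [238.0, 246.0], 134)]
side cap_medium [(0.81, [275.0, 246.0], 263), (0.53, [364.0, 197.0], 170)]
side cap_small [(0.64, [238.0, 244.0], 124)]
side cap_lying [(0.48, [316.0, 263.0], 178)]
side clamp_large [(0.57, [264.0, 204.0], 279)]
side clamp_medium [(0.66, [271.0, 193.0], 132), (0.46, [272.0, 273.0], 569)]
side clamp_small [(0.46, [302.0, 201.0], 116)]
side cradle [(0.79, [299.0, 214.0], 204)]
side battery [(0.76, [314.0, 281.0], 479)]
side bottle [(0.79, [180.0, 254.0], 315), (0.18, [272.0, 196.0], 137)]
1.25
```

```bash
python3 - <<'E'
import cv2
im=cv2.imread("pics/top0.png")
cv2.imwrite("pics/top0a.png",cv2.resize(im[120:270,150:290],None,fx=5,fy=4.0*1.25*0.8,interpolation=cv2.INTER_CUBIC)[:600])
a=cv2.resize(im[130:270,170:280],None,fx=4,fy=4,interpolation=cv2.INTER_CUBIC)
b=cv2.resize(im[160:245,290:390],None,fx=6,fy=6,interpolation=cv2.INTER_CUBIC)
cv2.imwrite("pics/a.png",a);cv2.imwrite("pics/b.png",b)
E
```

```text
(no output)
```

View pics/a.png

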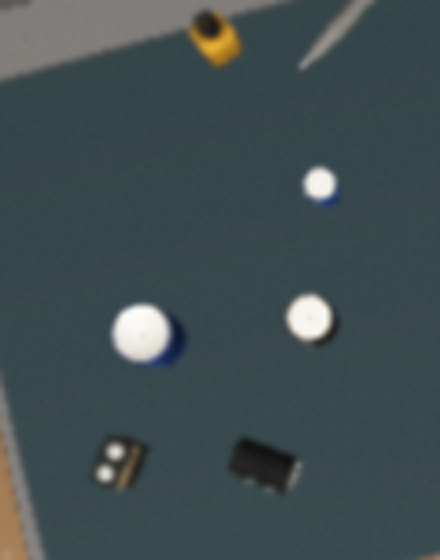

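View pics/b.png

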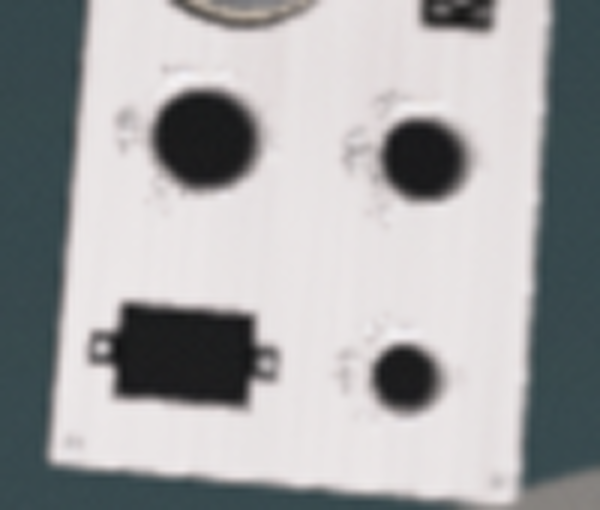

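```bash
cat > h.py <<'E'
import numpy as np, cv2
from station import *
def ray(cam,uv,o=None):
    c=calibration(cam); K=c['mtx'];k=c['k1']
    d=np.array([(uv[0]-K[0,2])/K[0,0],(uv[1]-K[1,2])/K[1,1]])
    s=d.copy()
    for _ in range(20): s=d/(1+k*(s@s))
    v=np.array([s[0],s[1],1.])
    if cam!='wrist':
        R=c['R'];t=c['t']; return -R.T@t, R.T@v
    H=c['hand_eye']; Rt=q2R(o['tool_rot']); 
    return Rt@H[:3,3]+np.array(o['eef_pos']), Rt@H[:3,:3]@v
def q2R(q):
    from scipy.spatial.transform import Rotation as Ro
    return Ro.from_quat([q[1],q[2],q[3],q[0]]).as_matrix()
def atz(cam,uv,z,o=None):
    p,d=ray(cam,uv,o); return p+d*(z-p[2])/d[2]
def proj(cam,X,o=None):
    c=calibration(cam);K=c['mtx']
    if cam!='wrist': x=c['R']@X+c['t']
    else:
        H=c['hand_eye'];Rt=q2R(o['tool_rot']); x=H[:3,:3].T@(Rt.T@(np.array(X)-o['eef_pos'])-H[:3,3])
    s=x[:2]/x[2]; s=s*(1+c['k1']*(s@s)); return K[:2,:2]@s+K[:2,2]
E
python3 - <<'E'
from h import *
im=cv2.imread("pics/top0.png"); g=cv2.cvtColor(im,cv2.COLOR_BGR2GRAY).astype(float)
big=lambda w,x0,y0:cv2.resize(g[y0:y0+w,x0:x0+w],None,fx=8,fy=8,interpolation=cv2.INTER_CUBIC)
def blob(cu,cv,w,white,thr):
    x0,y0=cu-w//2,cv-w//2
    b=big(w,x0,y0); m=((b>thr) if white else (b<thr)).astype(np.uint8)
    n,l,s,c=cv2.connectedComponentsWithStats(m)
    i=l[b.shape[0]//2,b.shape[1]//2]
    cc=(c[i]+0.5)/8-0.5
    return np.array([x0+cc[0],y0+cc[1]]), s[i,4]/64, s[i], (l==i)
P={}
for n,u,v,z,D in [("cap_large",205,213,.056,32),("cap_medium",247,210,.048,25),("cap_small",250,176,.036,18)]:
    c,a,_,_=blob(u,v,30,True,135); p=atz("top",c,z); print(n,c.round(1),p.round(4),"d mm",round(2*np.sqrt(a/np.pi)/390.6*np.linalg.norm(p-ray("top",c)[0])*1000,1))
for n,u,v,z,D in [("clamp_large",324,183,.033,39),("clamp_medium",361,186,.033,32),("clamp_small",358,223,.033,25),("cradle",321,219,.036,0)]:
    c,a,_,m=blob(u,v,36,False,110); p=atz("top",c,z); P[n]=p; print(n,c.round(1),p.round(4),"d mm",round(2*np.sqrt(a/np.pi)/390.6*np.linalg.norm(p-ray("top",c)[0])*1000,1))
    if n=="cradle": 
        q=cv2.minAreaRect(np.argwhere(m)[:,::-1].astype(np.float32)); print(q)
for a,b in [("clamp_large","clamp_medium"),("clamp_medium","clamp_small"),("clamp_small","cradle"),("cradle","clamp_large"),("clamp_large","clamp_small")]:
    d=P[b]-P[a]; print(a,b,np.linalg.norm(d[:2]).round(4),np.degrees(np.arctan2(d[1],d[0])).round(1))
for n,cam,z in [("cap_lying","top",.02),("battery","top",.05),("bottle","top",.06)]:
    try: r=np.load(f"pics/{cam}_{n}.npy")[0]
    except Exception as e: continue
    q=np.argwhere(r)[:,::-1].astype(np.float32); rr=cv2.minAreaRect(q); print(n,rr,atz(cam,rr[0],z))
    bx=cv2.boxPoints(rr); print([atz(cam,b,z)[:2].round(3).tolist() for b in bx])
print("battery",atz("top",(200,245.5),.054))
E
```

```text
cap_large [204.7 212.7] [0.4945 0.1668 0.056 ] d mm 32.0
cap_medium [246.8 208.9] [0.5027 0.0747 0.048 ] d mm 24.9
cap_small [249.5 175.4] [0.5799 0.07   0.036 ] d mm 18.3
clamp_large [323.7 182.7] [ 0.5616 -0.0983  0.033 ] d mm 38.2
clamp_medium [360.1 186.1] [ 0.5529 -0.1806  0.033 ] d mm 31.4
clamp_small [357.1 222.5] [ 0.4705 -0.1714  0.033 ] d mm 24.4
cradle [320.2 218.7] [ 0.4799 -0.0885  0.036 ] d mm 48.2
((139.48597717285156, 145.15603637695312), (237.86123657226562, 124.75544738769531), 5.136378765106201)
clamp_large clamp_medium 0.0828 -96.0
clamp_medium clamp_small 0.083 173.6
clamp_small cradle 0.0834 83.5
cradle clamp_large 0.0823 -6.8
clamp_large clamp_small 0.1168 -141.3
cap_lying ((235.29310607910156, 246.01722717285156), (16.526885986328125, 9.841852188110352), 21.801406860351562) [0.42079356 0.10392539 0.02      ]
[[0.418, 0.126], [0.438, 0.117], [0.424, 0.082], [0.403, 0.091]]
bottle ((223.07688903808594, 138.61538696289062), (13.867505073547363, 9.984603881835938), 56.30992889404297) [0.66007976 0.12693166 0.06      ]
[[0.667, 0.145], [0.68, 0.126], [0.653, 0.109], [0.64, 0.127]]
battery [0.42254911 0.17698963 0.054     ]
```

Emit:
send_rows --motion "2.4 3.3 0 0 0 7 0.1; 2.4 3.3 0 0 0 7 0.1; 2.4 3.3 0 0 0 6.8 0.1; 2.4 3.3 0 0 0 0 0.1; 2.4 3.3 0 0 0 0 0.1; 2.4 3.3 0 0 0 0 0.1; 2.4 3.3 0 0 0 0 0.1; 2.4 3.3 0 0 0 0 0.1; 2.4 3.3 0 0 0 0 0.1; 2.4 3.3 0 0 0 0 0.1; 1 4 0 0 0 0 0.1; 1 4 0 0 0 0 0.1; 1 4 0 0 0 0 0.1; 1 4 0 0 0 0 0.1; 1 4 0 0 0 0 0.1" --newtons 40

```text
t: 2.5
eef_pos: [0.4945, -0.1089, 0.2341]
tool_rot: [0.006, 0.944, 0.33, -0.0]
contact_force: [0.8, -0.9, -0.5]
gripper_width: 0.898
```

```bash
python3 - <<'E'
from h import *
o=get_obs(); im=read_camera("wrist"); cv2.imwrite("pics/w1.png",im[:,:,::-1])
print(o['eef_pos'],o['tool_rot'],get_obs()['joint_vel'])
for n,X in dict(L=(.5616,-.0983,.033),M=(.5529,-.1806,.033),S=(.4705,-.1714,.033),C=(.4799,-.0885,.036)).items(): print(n,proj("wrist",np.array(X),o).round(1))
E
```

```text
[ 0.49450069 -0.10892189  0.2340724 ] [ 6.40162569e-03  9.43850464e-01  3.30310946e-01 -7.64558001e-06] [ 0.04583264 -0.00270422  0.01019973 -0.00845849 -0.02127144 -0.00066446
  0.19589892]
L [308.7 128.5]
M [361.3 183.5]
S [306.5 234.6]
C [253.1 183.7]
```

View pics/w1.png

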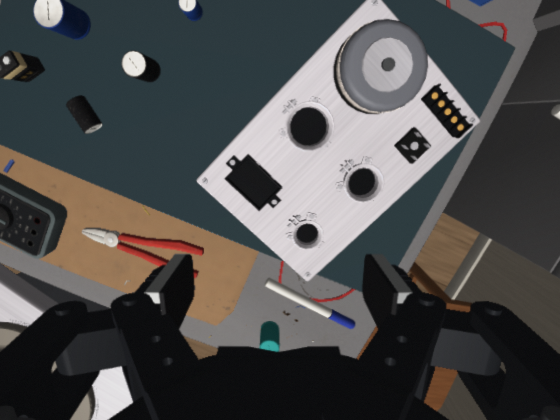

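```bash
python3 - <<'E'
from h import *
o=dict(eef_pos=[ 0.49450069,-0.10892189,0.2340724 ],tool_rot=[6.40162569e-03,9.43850464e-01,3.30310946e-01,-7.64558001e-06])
im=cv2.imread("pics/w1.png"); g=cv2.cvtColor(im,cv2.COLOR_BGR2GRAY)
def blob(u,v,w,f):
    x0,y0=u-w,max(v-w,0); b=cv2.resize(g[y0:v+w,x0:u+w],None,fx=8,fy=8,interpolation=cv2.INTER_CUBIC)
    m=f(b).astype(np.uint8); n,l,s,c=cv2.connectedComponentsWithStats(m); i=l[(v-y0)*8,w*8]
    return np.array([x0,y0])+(c[i]+.5)/8-.5, s[i,4]/64,l==i
for n,u,v,z in [("L",48,12,.056),("M",134,64,.048)]:
    c,a,_=blob(u,v,22,lambda b:b>140); p=atz("wrist",c,z,o); print(n,c.round(1),p.round(4),a)
for n,u,v,z,w in [("CL",308,127,.033,32),("CM",361,182,.033,28),("CS",307,235,.033,22),("CR",254,184,.036,36)]:
    c,a,_=blob(u,v,w,lambda b:b<70); p=atz("wrist",c,z,o); print(n,c.round(1),p.round(4),a)
c,a,m=blob(84,113,24,lambda b:b<45)
# PCA of lying cap via minAreaRect
q=cv2.minAreaRect(np.argwhere(m)[:,::-1].astype(np.float32)); bx=(cv2.boxPoints(q)+.5)/8-.5+[84-24,113-24]
print(bx.round(1)); W=[atz("wrist",b,.020,o)[:2] for b in bx]; print(np.round(W,4)); 
for i in range(4):
    d=W[(i+1)%4]-W[i]; print(np.linalg.norm(d).round(4),np.degrees(np.arctan2(d[1],d[0])).round(1))
print(np.mean(W,0))
cv2.imwrite("pics/w1c.png",cv2.resize(im[80:150,0:130],None,fx=6,fy=6))
for n,uv,z in [("small",(187,6),.036),("bat",(12,62),.054)]: print(n,atz("wrist",uv,z,o))
E
```

```text
L [47.9 11.8] [0.4942 0.1668 0.056 ] 648.3125
M [133.4  63.3] [0.504  0.0756 0.048 ] 457.953125
CL [308.2 126.6] [ 0.5628 -0.0966  0.033 ] 1099.15625
CM [361.6 182.2] [ 0.5542 -0.1799  0.033 ] 585.6875
CS [306.6 233.5] [ 0.4716 -0.1707  0.033 ] 325.34375
CR [253. 182.] [ 0.4813 -0.0872  0.036 ] 1675.9375
[[ 63.3 102.6]
 [ 81.6  90.7]
 [101.7 121.8]
 [ 83.5 133.6]]
[[0.4196 0.129 ]
 [0.4428 0.1185]
 [0.4287 0.0828]
 [0.4049 0.0929]]
0.0255 -24.2
0.0384 -111.6
0.0258 157.0
0.0389 67.9
[0.42399023 0.10579813]
small [0.57855858 0.06865993 0.036     ]
bat [0.43240197 0.17544995 0.054     ]
```

View pics/w1c.png

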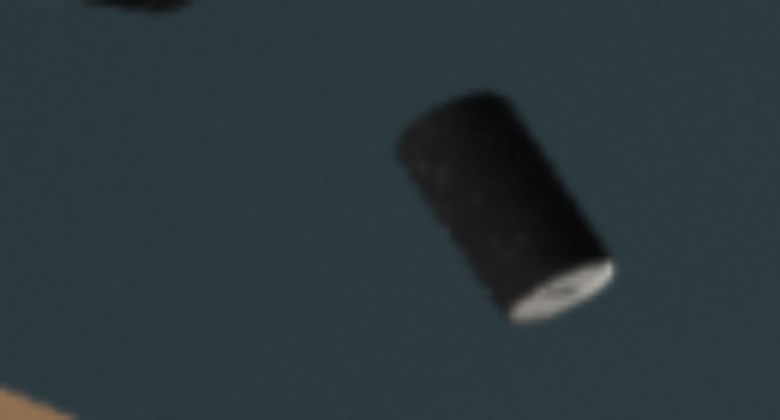

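Emit:
send_rows --motion "0 3.8 -1.5 0 0 0 0.1; 0 3.8 -1.5 0 0 0 0.1; 0 3.8 -1.5 0 0 0 0.1; 0 3.8 -1.5 0 0 0 0.1; 0 3.8 -1.5 0 0 0 0.1; 0 3.8 -1.5 0 0 0 0.1; 0 2.5 -1.5 0 0 0 0.1; 0 1 -1 0 0 0 0.1; 0 0 0 0 0 0 0.1"

```text
t: 3.3
eef_pos: [0.4981, 0.1683, 0.1224]
tool_rot: [0.006, 0.941, 0.338, 0.008]
contact_force: [-0.5, -0.7, -0.3]
gripper_width: 0.9
```

```bash
cat >> h.py <<'E'
from scipy.spatial.transform import Rotation as Ro
def need(xyz,xdeg):
    o=get_obs(); ph=np.radians(xdeg/2)
    T=Ro.from_quat([np.cos(ph),np.sin(ph),0,0]); C=Ro.from_quat([o['tool_rot'][i] for i in (1,2,3,0)])
    rv=np.degrees((T*C.inv()).as_rotvec())
    print("t",round(float(o['t']),2),"d cm",((np.array(xyz)-o['eef_pos'])*100).round(2),"rot",rv.round(2),"F",np.round(o['contact_force'],1),"w",round(float(o['gripper_width']),3),"vel",np.abs(o['joint_vel']).max().round(3))
E
python3 -c "
from h import *
need((.4944,.1668,.028),38.7)"
```

```text
t 3.3 d cm [-0.37 -0.15 -9.44] rot [ 0.29  1.09 -0.76] F [-0.5 -0.7 -0.3] w 0.9 vel 0.022
```

Emit:
send_rows --motion "-0.3 -0.1 -1.5 0.3 1 -0.7 0.1; -0.1 0 -2.5 0 0 0 0.1; 0 0 -2.5 0 0 0 0.1; 0 0 -1.8 0 0 0 0.1; 0 0 0 0 0 0 0.1"

```text
t: 3.72
eef_pos: [0.4977, 0.1641, 0.0401]
tool_rot: [0.001, 0.944, 0.331, 0.003]
contact_force: [-0.7, -0.3, 0.5]
gripper_width: 0.9
```

```bash
python3 -c "
from h import *
need((.4944,.1668,.028),38.7)"
```

```text
t 3.72 d cm [-0.33  0.27 -1.21] rot [0.   0.41 0.05] F [-0.7 -0.3  0.5] w 0.9 vel 0.04
```

Emit:
send_rows --motion "-0.3 0.3 -0.6 0 0.4 0 0.1; -0.1 0 -0.5 0 0 0 0.1; 0 0 0 0 0 0 0.1"

```text
t: 3.97
eef_pos: [0.4954, 0.1648, 0.0305]
tool_rot: [0.001, 0.944, 0.329, 0.001]
contact_force: [-1.4, -0.3, 0.6]
gripper_width: 0.904
```

```bash
python3 -c "
from h import *
need((.4944,.1668,.028),38.7)"
```

```text
t 3.97 d cm [-0.1   0.2  -0.25] rot [0.05 0.09 0.27] F [-1.4 -0.3  0.6] w 0.904 vel 0.022
```

Emit:
send_rows --motion "-0.1 0.25 -0.3 0 0 0 0.1; 0 0 0 0 0 0 0.4; 0 0 0 0 0 0 0.6; 0 0 0 0 0 0 1; 0 0 0 0 0 0 1; 0 0 0 0 0 0 1; 0 0 0 0 0 0 1; 0 0 0 0 0 0 1"

```text
t: 4.63
eef_pos: [0.4969, 0.1681, 0.0311]
tool_rot: [0.001, 0.944, 0.329, 0.004]
contact_force: [0.9, 0.8, 0.1]
gripper_width: 0.355
```

```bash
python3 -c "
from h import *
need((.4944,.1668,.028),38.7)"
```

```text
t 4.63 d cm [-0.25 -0.13 -0.31] rot [-0.05  0.45  0.29] F [0.9 0.8 0.1] w 0.355 vel 0.002
```

Emit:
send_rows --motion "0 0 1.5 0 0 0 1; 0 0 3 0 0 0 1; 0 0 3.5 0 0 0 1; 0.6 -2 2 0 0 0 1; 0.9 -3.6 0 0 0 0 1; 0.9 -3.6 0 0 0 0 1; 0.9 -3.6 0 0 0 0 1; 0.9 -3.6 0 0 0 0 1; 0.9 -3.6 0 0 0 0 1; 0.9 -3.2 0 0 0 0 1; 0.5 -1.8 0 0 0 0 1; 0 -0.5 0 0 0 0 1; 0 0 0 0 0 0 1"

```text
t: 5.72
eef_pos: [0.5596, -0.0975, 0.1363]
tool_rot: [0.001, 0.943, 0.332, 0.004]
contact_force: [-0.6, 0.3, -0.7]
gripper_width: 0.361
```

```bash
python3 -c "
from h import *
need((.5645,-.0958,.0581),38.7)
im=read_camera('wrist'); cv2.imwrite('pics/w2.png',im[:,:,::-1])
im=read_camera('side'); cv2.imwrite('pics/s2.png',cv2.resize(im[130:330,150:430,::-1],None,fx=2.5,fy=2.5))
"
```

```text
t 5.72 d cm [ 0.49  0.17 -7.82] rot [-0.04  0.44 -0.13] F [-0.6  0.3 -0.7] w 0.361 vel 0.016
```

View pics/w2.png

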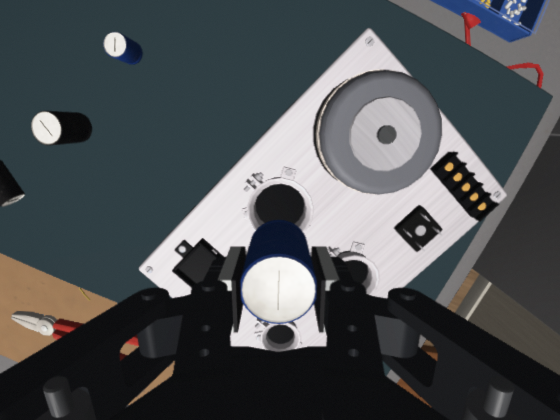

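View pics/s2.png

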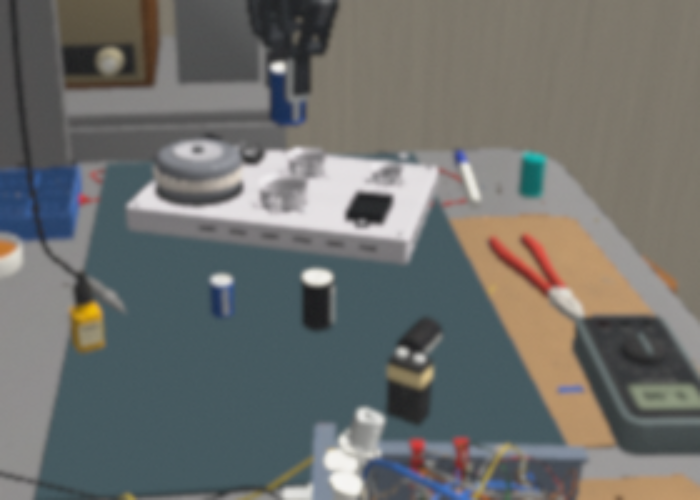

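```bash
cat >> h.py <<'E'
def wblob(g,u,v,w,f):
    x0,y0=max(u-w,0),max(v-w,0); b=cv2.resize(g[y0:v+w,x0:u+w],None,fx=6,fy=6,interpolation=cv2.INTER_CUBIC)
    m=f(b).astype(np.uint8); n,l,s,c=cv2.connectedComponentsWithStats(m); i=l[(v-y0)*6,(u-x0)*6]
    cs,_=cv2.findContours((l==i).astype(np.uint8),cv2.RETR_EXTERNAL,cv2.CHAIN_APPROX_NONE)
    h=max(cs,key=cv2.contourArea); e=cv2.fitEllipse(cv2.convexHull(h))
    return np.array([x0,y0])+(c[i]+.5)/6-.5, s[i,4]/36, np.array([x0,y0])+(np.array(e[0])+.5)/6-.5, np.array(e[1])/6
E
python3 -c "
from h import *
o=get_obs(); o['eef_pos']=[0.5596,-0.0975,0.1363]
g=cv2.cvtColor(cv2.imread('pics/w2.png'),cv2.COLOR_BGR2GRAY)
r=wblob(g,275,275,50,lambda b:b>130); print(r); 
for c in (r[0],r[2]): print('cap off mm',(atz('wrist',c,.1363+.0249,o)-o['eef_pos'])*1000)
for n,u,v,w,z in [('CL',278,205,36,.033),]:
  r=wblob(g,u,v,w,lambda b:b<45); print(n,r, atz('wrist',r[2],z,o))
print(proj('wrist',np.array([.5622,-.0975,.033]),o),get_obs()['t'])
"
```

```text
(array([278.19017213, 289.22645257]), np.float64(3805.3611111111113), array([278.17497762, 289.22565715]), array([65.91465759, 73.72102356]))
cap off mm [-1.08177779 -0.31635512 24.9       ]
cap off mm [-1.08539629 -0.31131035 24.9       ]
CL (array([278.97788651, 214.24663219]), np.float64(2317.6944444444443), array([278.50609843, 224.21710205]), array([58.14654541, 80.940684  ])) [ 0.54979821 -0.10563726  0.033     ]
[280.4089904  206.31667225] 5.8167
```

Emit:
send_rows --motion "0.4 0.1 -1 0 0.4 0 1; 0.1 0 -1.8 0 0 0 1; 0 0 -1.8 0 0 0 1; 0 0 -0.8 0 0 0 1; 0 0 0 0 0 0 1"

```text
t: 6.23
eef_pos: [0.5655, -0.0822, 0.0798]
tool_rot: [-0.002, 0.94, 0.341, 0.002]
contact_force: [-0.4, 0.1, -0.7]
gripper_width: 0.36
```

```bash
python3 -c "
from h import *
need((.5639,-.0966,.0581),38.7)
im=read_camera('wrist'); cv2.imwrite('pics/w3.png',im[:,:,::-1])
"
```

```text
t 6.23 d cm [-0.16 -1.44 -2.17] rot [-0.33  0.09 -1.14] F [-0.4  0.1 -0.7] w 0.36 vel 0.027
```

View pics/w3.png

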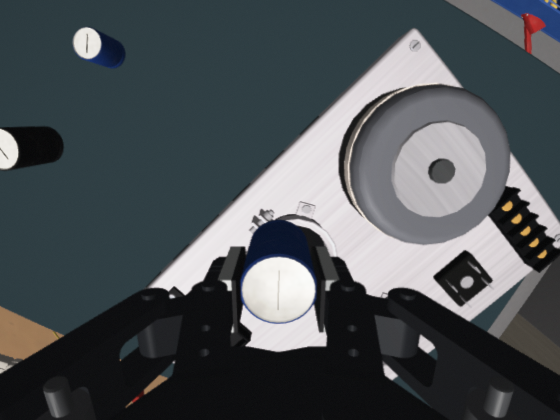

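Emit:
send_rows --motion "-0.2 -1.4 0 -0.3 0.1 -1.1 1; 0 0 0 0 0 0 1; 0 0 0 0 0 0 1"

```text
t: 6.53
eef_pos: [0.5645, -0.0952, 0.0817]
tool_rot: [-0.0, 0.943, 0.332, 0.001]
contact_force: [-0.3, 0.2, -0.6]
gripper_width: 0.365
```

```bash
python3 -c "
from h import *
need((.5639,-.0966,.0581),38.7)
"
```

```text
t 6.53 d cm [-0.06 -0.14 -2.36] rot [-0.04  0.08 -0.13] F [-0.3  0.2 -0.6] w 0.365 vel 0.023
```

Emit:
send_rows --motion "-0.1 -0.15 -0.4 0 0 0 1; 0 0 -0.4 0 0 0 1; 0 0 0 0 0 0 1"

```text
t: 6.78
eef_pos: [0.5645, -0.0981, 0.075]
tool_rot: [0.001, 0.943, 0.331, 0.002]
contact_force: [-0.5, -0.1, -1.4]
gripper_width: 0.361
```

```bash
python3 -c "
from h import *
need((.5639,-.0966,.0581),38.7)
im=read_camera('wrist'); cv2.imwrite('pics/w4.png',cv2.resize(im[170:350,180:400,::-1],None,fx=3,fy=3))
"
```

```text
t 6.78 d cm [-0.06  0.15 -1.69] rot [ 0.03  0.28 -0.01] F [-0.5 -0.1 -1.4] w 0.361 vel 0.012
```

View pics/w4.png

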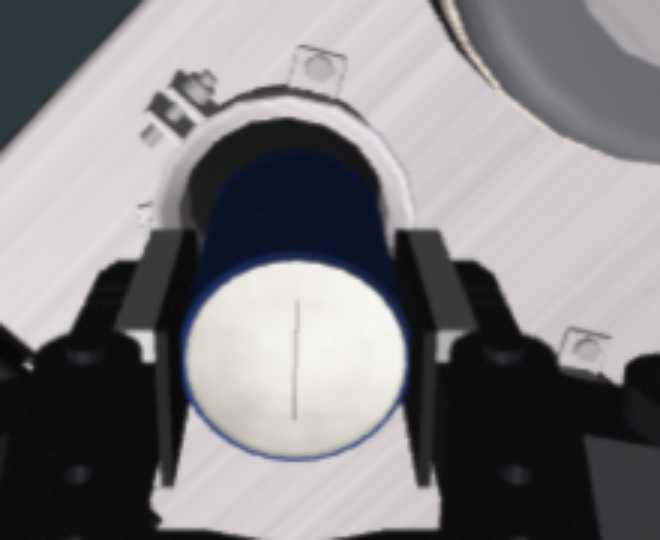

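Emit:
send_rows --motion "-0.1 0.2 -0.2 0 0.2 0 1; 0 0 -0.3 0 0 0 1; 0 0 0 0 0 0 1"

```text
t: 7.08
eef_pos: [0.5637, -0.096, 0.07]
tool_rot: [0.001, 0.943, 0.331, 0.001]
contact_force: [-1.0, -0.2, -0.4]
gripper_width: 0.36
```

```bash
python3 -c "
from h import *
need((.5639,-.0966,.0581),38.7)
"
```

```text
t 7.08 d cm [ 0.02 -0.06 -1.19] rot [ 0.03  0.1  -0.01] F [-1.  -0.2 -0.4] w 0.36 vel 0.007
```

Well aligned and below the rim; continuing down.

Emit:
send_rows --motion "0 0 -0.3 0 0 0 1; 0 0 -0.3 0 0 0 1; 0 0 -0.2 0 0 0 1; 0 0 0 0 0 0 1"

```text
t: 7.42
eef_pos: [0.5637, -0.0955, 0.0609]
tool_rot: [0.0, 0.943, 0.332, 0.001]
contact_force: [0.7, -0.6, -0.3]
gripper_width: 0.36
```

```bash
python3 -c "
from h import *
need((.5639,-.0966,.0581),38.7)
"
```

```text
t 7.42 d cm [ 0.02 -0.11 -0.28] rot [ 0.01  0.08 -0.05] F [ 0.7 -0.6 -0.3] w 0.36 vel 0.002
```

Emit:
send_rows --motion "0 -0.1 -0.15 0 0 0 1; 0 0 -0.15 0 0 0 1; 0 0 -0.1 0 0 0 1; 0 0 0 0 0 0 1"

```text
t: 7.75
eef_pos: [0.564, -0.0965, 0.0578]
tool_rot: [0.001, 0.943, 0.332, 0.001]
contact_force: [0.1, -0.2, -1.3]
gripper_width: 0.36
```

```bash
python3 -c "
from h import *
need((.5639,-.0966,.0581),38.7)
"
```

```text
t 7.75 d cm [-0.01 -0.01  0.03] rot [ 0.03  0.09 -0.04] F [ 0.1 -0.2 -1.3] w 0.36 vel 0.006
```

Emit:
send_rows --motion "0 0 -0.1 0 0 0 1; 0 0 -0.1 0 0 0 1"

```text
t: 7.92
eef_pos: [0.5644, -0.0966, 0.0575]
tool_rot: [0.001, 0.943, 0.331, 0.001]
contact_force: [-6.1, 0.2, 16.9]
gripper_width: 0.362
```

Emit:
send_rows --motion "0 0 -0.1 0 0 0 1; 0 0 0 0 0 0 1"

```text
t: 8.08
eef_pos: [0.5645, -0.0966, 0.0579]
tool_rot: [0.001, 0.943, 0.331, 0.001]
contact_force: [-0.0, -0.1, -1.1]
gripper_width: 0.361
```

Emit:
send_rows --motion "0 0 -0.05 0 0 0 1; 0 0 0 0 0 0 0.62; 0 0 0 0 0 0 0.58; 0 0 0 0 0 0 0.52; 0 0 0 0 0 0 0.48; 0 0 0 0 0 0 0.46; 0 0 0 0 0 0 0.46"

```text
t: 8.67
eef_pos: [0.5647, -0.0968, 0.0566]
tool_rot: [0.001, 0.944, 0.331, 0.001]
contact_force: [-0.7, -0.2, -0.5]
gripper_width: 0.542
```

```bash
python3 -c "
from h import *
need((.5639,-.0966,.0581),38.7)
im=read_camera('wrist'); cv2.imwrite('pics/w5.png',cv2.resize(im[130:350,150:430,::-1],None,fx=2.5,fy=2.5))
"
```

```text
t 8.67 d cm [-0.08  0.02  0.15] rot [0.1  0.16 0.01] F [-0.7 -0.2 -0.5] w 0.542 vel 0.004
```

View pics/w5.png

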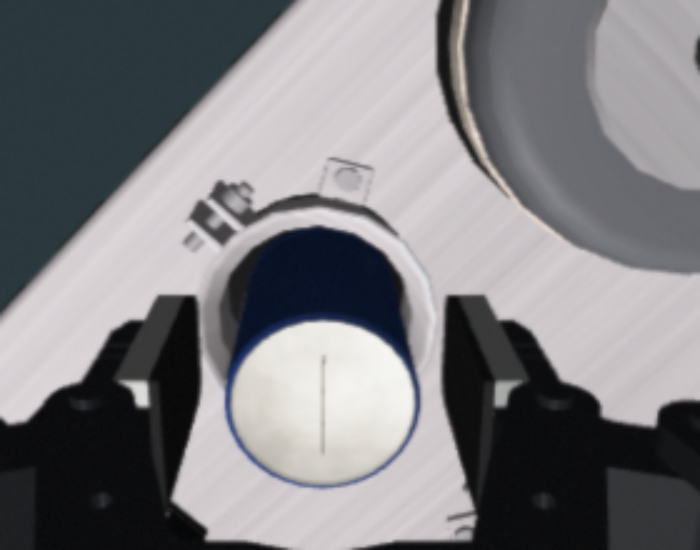

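Emit:
send_rows --motion "0 0 1 0 0 0 0.46; 0 0 1.2 0 0 0 0.46; 0 0 1.2 0 0 0 0.46"

```text
t: 8.97
eef_pos: [0.5626, -0.0965, 0.0906]
tool_rot: [0.0, 0.943, 0.332, -0.001]
contact_force: [1.1, -0.3, 0.8]
gripper_width: 0.54
```

Emit:
send_rows --motion "0 0 1.5 0 0 0 0.46; 0 0 1.5 0 0 0 0.46; 0 0 1.5 0 0 0 0.4"

```text
t: 9.22
eef_pos: [0.5628, -0.0963, 0.1409]
tool_rot: [0.0, 0.943, 0.332, -0.001]
contact_force: [0.3, -0.5, 0.5]
gripper_width: 0.599
```

Emit:
send_rows --motion "-1 3 0 0 0 0 0.2; -1.2 3.5 0 0 0 0 0.2; -1.2 3.5 0 0 0 0 0.2; -1.2 3.5 0 0 0 0 0.2; -1.2 3 -1 0 0 0 0.2; -0.2 0.6 -2 0 0 0 0.2; 0 0 -2 0 0 0 0.2; 0 0 -1 0 0 0 0.2; 0 0 0 0 0 0 0.2"

```text
t: 9.97
eef_pos: [0.5083, 0.0815, 0.1003]
tool_rot: [0.006, 0.944, 0.33, 0.014]
contact_force: [-1.6, -0.5, 0.1]
gripper_width: 0.798
```

```bash
python3 -c "
from h import *
need((.5033,.0751,.026),38.7)
o=get_obs();im=read_camera('wrist'); cv2.imwrite('pics/w6.png',im[:,:,::-1])
print(proj('wrist',np.array([.5033,.0751,.048]),o))
"
```

```text
t 9.97 d cm [-0.5  -0.64 -7.43] rot [0.06 1.76 0.19] F [-1.6 -0.5  0.1] w 0.798 vel 0.03
[280.11589647 241.66816602]
```

View pics/w6.png

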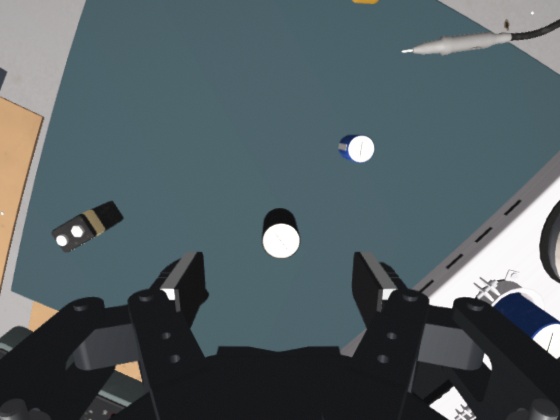

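Emit:
send_rows --motion "-0.5 -0.6 -0.5 0 1.7 0.2 0.2; 0 0 -1.5 0 0 0 0.2; 0 0 -1 0 0 0 0.2; 0 0 0 0 0 0 0.2"

```text
t: 10.35
eef_pos: [0.508, 0.0729, 0.0752]
tool_rot: [0.002, 0.944, 0.329, 0.004]
contact_force: [-0.7, -1.1, -0.6]
gripper_width: 0.797
```

```bash
python3 -c "
from h import *
need((.5033,.0751,.026),38.7)
o=dict(eef_pos=[0.5083, 0.0815, 0.1003],tool_rot=[0.006, 0.944, 0.33, 0.014])
g=cv2.cvtColor(cv2.imread('pics/w6.png'),cv2.COLOR_BGR2GRAY)
for u,v,z in [(281,236,.048),(361,145,.036)]:
  r=wblob(g,u,v,24,lambda b:b>130); print(r[2],r[3],atz('wrist',r[2],z,o))
"
```

```text
t 10.35 d cm [-0.47  0.22 -4.92] rot [0.07 0.47 0.3 ] F [-0.7 -1.1 -0.6] w 0.797 vel 0.027
[280.69736226 240.50180817] [34.97276306 37.26419576] [0.50410004 0.07524838 0.048     ]
[360.77446238 148.60576375] [26.29248556 27.92063141] [0.58164968 0.07069564 0.036     ]
```

Emit:
send_rows --motion "-0.4 0.2 -0.5 0 0.4 0.2 0.2; 0 0 -1.2 0 0 0 0.2; 0 0 -1 0 0 0 0.2; 0 0 0 0 0 0 0.2"

```text
t: 10.68
eef_pos: [0.5056, 0.0742, 0.0483]
tool_rot: [0.001, 0.944, 0.329, 0.002]
contact_force: [-0.0, 0.3, -0.3]
gripper_width: 0.801
```

```bash
python3 -c "
from h import *
need((.5037,.0751,.026),38.7)
"
```

```text
t 10.68 d cm [-0.19  0.09 -2.23] rot [0.06 0.26 0.23] F [-0.   0.3 -0.3] w 0.801 vel 0.013
```

Emit:
send_rows --motion "-0.2 0.1 -0.8 0 0.2 0.2 0.2; 0 0 -0.8 0 0 0 0.2; 0 0 -0.5 0 0 0 0.2; 0 0 0 0 0 0 0.2"

```text
t: 11.02
eef_pos: [0.503, 0.0756, 0.0246]
tool_rot: [0.0, 0.943, 0.332, -0.0]
contact_force: [-0.0, -0.4, -0.0]
gripper_width: 0.801
```

```bash
python3 -c "
from h import *
need((.5037,.0751,.026),38.7)
"
```

```text
t 11.02 d cm [ 0.07 -0.05  0.14] rot [ 0.07 -0.02 -0.03] F [-0.  -0.4 -0. ] w 0.801 vel 0.003
```

Emit:
send_rows --motion "0.05 0 0.1 0 0 0 0.2; 0 0 0 0 0 0 0.5; 0 0 0 0 0 0 0.65; 0 0 0 0 0 0 1; 0 0 0 0 0 0 1; 0 0 0 0 0 0 1; 0 0 0 0 0 0 1; 0 0 0 0 0 0 1"

```text
t: 11.68
eef_pos: [0.5043, 0.0759, 0.0264]
tool_rot: [0.001, 0.943, 0.332, 0.0]
contact_force: [-1.0, 0.3, -0.1]
gripper_width: 0.275
```

```bash
python3 -c "
from h import *
need((.5037,.0751,.026),38.7)
o=get_obs(); im=read_camera('wrist'); cv2.imwrite('pics/w7.png',im[:,:,::-1])
g=cv2.cvtColor(im,cv2.COLOR_RGB2GRAY)
r=wblob(g,*[int(x) for x in proj('wrist',np.array([.504,.0753,.048]),o).round()+[3,0]],45,lambda b:b>130); print(r[1:],atz('wrist',r[2],.048,o),o['eef_pos'])
"
```

```text
t 11.68 d cm [-0.06 -0.08 -0.04] rot [ 0.05  0.06 -0.04] F [-1.   0.3 -0.1] w 0.275 vel 0.005
(np.float64(2291.1944444444443), array([277.97101593, 284.13599141]), array([51.30270894, 57.03060404])) [0.50371762 0.07601078 0.048     ] [0.50427055 0.07585649 0.02643039]
```

Emit:
send_rows --motion "0 0 1.5 0 0 0 1; 0 0 3 0 0 0 1; 0 0 3.5 0 0 0 1; 0.4 -2 3 0 0 0 1; 0.7 -3.5 1 0 0 0 1; 0.7 -3.5 0 0 0 0 1; 0.7 -3.5 0 0 0 0 1; 0.7 -3.5 0 0 0 0 1; 0.7 -3.5 0 0 0 0 1; 0.7 -3.2 0 0 0 0 1; 0.4 -1.8 0 0 0 0 1; 0 -0.5 0 0 0 0 1; 0 0 0 0 0 0 1"

```text
t: 12.82
eef_pos: [0.552, -0.1846, 0.154]
tool_rot: [0.002, 0.942, 0.335, 0.001]
contact_force: [-0.4, -0.1, -0.8]
gripper_width: 0.275
```

```bash
python3 -c "
from h import *
need((.5540,-.1800,.0534),38.7)
o=get_obs();im=read_camera('wrist'); cv2.imwrite('pics/w8.png',im[:,:,::-1])
print(proj('wrist',np.array([.5535,-.1803,.033]),o))
"
```

```text
t 12.82 d cm [  0.2    0.46 -10.06] rot [ 0.16  0.16 -0.46] F [-0.4 -0.1 -0.8] w 0.275 vel 0.015
[275.37285928 198.13221946]
```

View pics/w8.png

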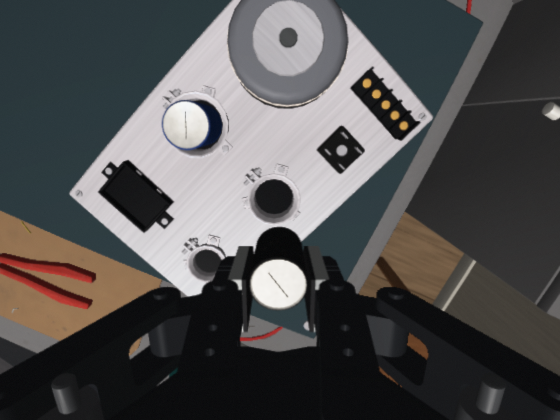

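```bash
python3 -c "
from h import *
o=dict(eef_pos=[0.552,-0.1846,0.154],tool_rot=get_obs()['tool_rot'])
g=cv2.cvtColor(cv2.imread('pics/w8.png'),cv2.COLOR_BGR2GRAY)
for n,u,v,w,z in [('M',273,195,24,.033),('S',206,262,22,.033),('C',137,196,45,.036)]:
  r=wblob(g,u,v,w,lambda b:b<60); print(n,r, atz('wrist',r[2],z,o))
r=wblob(g,285,285,40,lambda b:b>130); print(r,(atz('wrist',r[2],.154+.0216,o)-o['eef_pos'])*1000)
"
```

```text
M (array([273.41998364, 196.78259269]), np.float64(1018.8888888888889), array([273.42404429, 196.77166748]), array([34.69777171, 37.75060781])) [ 0.55338232 -0.17823245  0.033     ]
S (array([212.73405883, 265.80556175]), np.float64(747.25), array([213.79866536, 267.74564616]), array([33.19881694, 43.71370443])) [ 0.46914794 -0.17780195  0.033     ]
C (array([135.27026555, 195.89575945]), np.float64(2835.5), array([135.93725077, 195.82180786]), array([55.09327189, 86.79152425])) [ 0.48156903 -0.08763699  0.036     ]
(array([278.01975872, 283.69465463]), np.float64(2165.9444444444443), array([278.00468699, 283.69543203]), array([49.59091695, 55.80411784])) [-0.41022542  0.32112191 21.6       ]
```

Emit:
send_rows --motion "0.2 0.5 -0.5 0.1 0.1 -0.4 1; 0 0 -1.5 0 0 0 1; 0 0 -1.5 0 0 0 1; 0 0 -1.5 0 0 0 1; 0 0 -0.5 0 0 0 1; 0 0 0 0 0 0 1"

```text
t: 13.37
eef_pos: [0.5547, -0.1634, 0.0969]
tool_rot: [-0.002, 0.941, 0.339, 0.002]
contact_force: [0.9, 0.4, 0.2]
gripper_width: 0.275
```

```bash
python3 -c "
from h import *
need((.5540,-.1795,.0534),38.7)
"
```

```text
t 13.37 d cm [-0.07 -1.61 -4.35] rot [-0.3   0.11 -0.91] F [0.9 0.4 0.2] w 0.275 vel 0.027
```

Emit:
send_rows --motion "-0.1 -1.6 -0.3 -0.3 0.1 -0.9 1; 0 -0.1 -0.5 0 0 0 1; 0 -0.1 -0.5 0 0 0 1; 0 0 0 0 0 0 1"

```text
t: 13.7
eef_pos: [0.5549, -0.1789, 0.0844]
tool_rot: [0.0, 0.943, 0.333, 0.001]
contact_force: [-0.1, 0.4, -0.1]
gripper_width: 0.277
```

```bash
python3 -c "
from h import *
need((.5540,-.1795,.0534),38.7)
"
```

```text
t 13.7 d cm [-0.09 -0.06 -3.1 ] rot [-0.02  0.09 -0.21] F [-0.1  0.4 -0.1] w 0.277 vel 0.013
```

Emit:
send_rows --motion "-0.1 -0.1 -0.4 0 0.1 -0.2 1; 0 -0.1 -0.4 0 0 0 1; 0 0 -0.3 0 0 0 1; 0 0 0 0 0 0 1"

```text
t: 14.03
eef_pos: [0.5544, -0.1812, 0.0731]
tool_rot: [0.0, 0.944, 0.331, 0.001]
contact_force: [0.1, -0.1, -0.6]
gripper_width: 0.274
```

```bash
python3 -c "
from h import *
need((.5540,-.1795,.0534),38.7)
im=read_camera('wrist'); cv2.imwrite('pics/w9.png',cv2.resize(im[150:330,180:380,::-1],None,fx=3,fy=3))
"
```

```text
t 14.03 d cm [-0.04  0.17 -1.97] rot [-0.01  0.07  0.05] F [ 0.1 -0.1 -0.6] w 0.274 vel 0.003
```

View pics/w9.png

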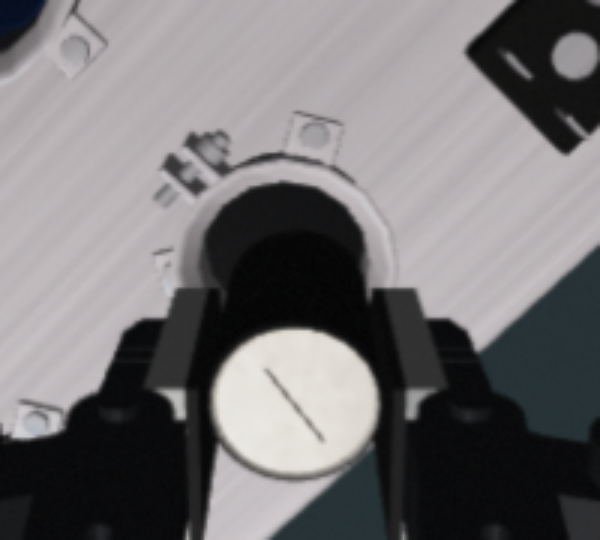

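Emit:
send_rows --motion "-0.1 0.2 -0.2 0 0 0 1; 0 0 -0.2 0 0 0 1; 0 0 0 0 0 0 1"

```text
t: 14.33
eef_pos: [0.5537, -0.1789, 0.0693]
tool_rot: [0.0, 0.944, 0.331, 0.001]
contact_force: [-0.0, -0.1, -1.2]
gripper_width: 0.274
```

```bash
python3 -c "
from h import *
need((.5538,-.1793,.0534),38.7)
im=read_camera('wrist'); cv2.imwrite('pics/w10.png',cv2.resize(im[150:330,180:380,::-1],None,fx=3,fy=3))
"
```

```text
t 14.33 d cm [ 0.01 -0.04 -1.59] rot [-0.01  0.12  0.04] F [-0.  -0.1 -1.2] w 0.274 vel 0.005
```

View pics/w10.png

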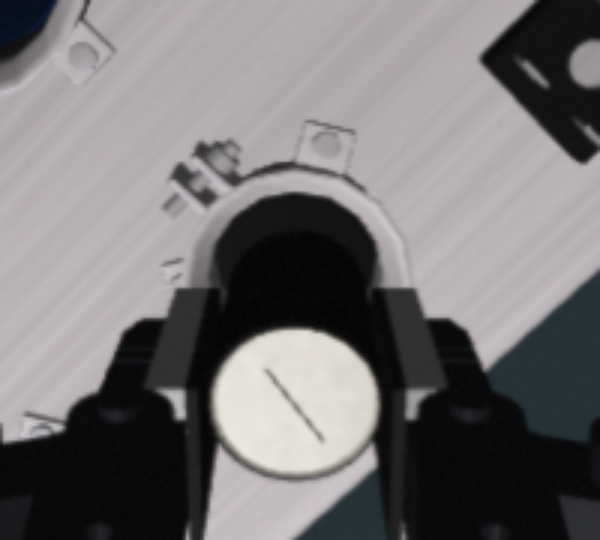

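Now centred (hole 213–377, cap about 296). Continuing down.

Emit:
send_rows --motion "0 0 -0.3 0 0 0 1; 0 0 -0.3 0 0 0 1; 0 0 -0.2 0 0 0 1; 0 0 -0.2 0 0 0 1; 0 0 0 0 0 0 1"

```text
t: 14.8
eef_pos: [0.5539, -0.1787, 0.0586]
tool_rot: [0.0, 0.944, 0.331, 0.001]
contact_force: [-0.1, -0.0, -0.4]
gripper_width: 0.278
```

```bash
python3 -c "
from h import *
need((.5538,-.1793,.0534),38.7)
"
```

```text
t 14.8 d cm [-0.01 -0.06 -0.52] rot [-0.01  0.15  0.02] F [-0.1 -0.  -0.4] w 0.278 vel 0.003
```

Emit:
send_rows --motion "0 0 -0.2 0 0 0 1; 0 0 -0.15 0 0 0 1; 0 0 -0.1 0 0 0 1; 0 0 -0.05 0 0 0 1"

```text
t: 15.13
eef_pos: [0.554, -0.1788, 0.053]
tool_rot: [0.0, 0.944, 0.331, 0.001]
contact_force: [0.0, 0.7, -0.2]
gripper_width: 0.277
```

Emit:
send_rows --motion "0 0 -0.1 0 0 0 1; 0 0 -0.1 0 0 0 1"

```text
t: 15.3
eef_pos: [0.5543, -0.1788, 0.0527]
tool_rot: [0.001, 0.944, 0.331, 0.001]
contact_force: [-5.2, 0.9, 15.2]
gripper_width: 0.278
```

Seated (15 N at z 0.0527). Releasing.

Emit:
send_rows --motion "0 0 -0.05 0 0 0 1; 0 0 0 0 0 0 0.71; 0 0 0 0 0 0 0.67; 0 0 0 0 0 0 0.62; 0 0 0 0 0 0 0.56; 0 0 0 0 0 0 0.54; 0 0 0 0 0 0 0.54; 0 0 1 0 0 0 0.54; 0 0 1.2 0 0 0 0.54"

```text
t: 16.05
eef_pos: [0.5528, -0.1783, 0.0738]
tool_rot: [-0.0, 0.944, 0.331, -0.0]
contact_force: [-0.1, -0.2, 0.6]
gripper_width: 0.461
```

Emit:
send_rows --motion "0 0 1.2 0 0 0 0.54; 0 0 1.5 0 0 0 0.54; 0 0 1.5 0 0 0 0.5; 0 0 2 0 0 0 0.4"

```text
t: 16.38
eef_pos: [0.552, -0.178, 0.1412]
tool_rot: [-0.001, 0.944, 0.331, -0.001]
contact_force: [0.3, -0.0, -0.1]
gripper_width: 0.597
```

```bash
python3 -c "
from h import *
need((.5805,.0703,.019),38.7)
im=read_camera('wrist'); cv2.imwrite('pics/w11.png',im[:,:,::-1])
"
```

```text
t 16.38 d cm [  2.85  24.83 -12.22] rot [-0.06 -0.13  0.01] F [ 0.3 -0.  -0.1] w 0.597 vel 0.507
```

View pics/w11.png

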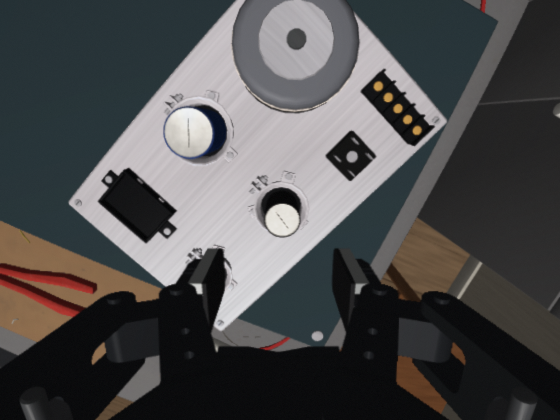

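Emit:
send_rows --motion "0.4 3.2 0 0 0 0 0.3; 0.4 3.7 0 0 0 0 0.3; 0.4 3.7 0 0 0 0 0.3; 0.4 3.7 0 0 0 0 0.3; 0.4 3.7 0 0 0 0 0.3; 0.4 3.5 -0.5 0 0 0 0.3; 0.3 2.4 -1.5 0 0 0 0.3; 0.1 0.4 -2 0 0 0 0.3; 0 0 -1 0 0 0 0.3; 0 0 0 0 0 0 0.3"

```text
t: 17.27
eef_pos: [0.5893, 0.0737, 0.1155]
tool_rot: [0.007, 0.945, 0.328, 0.015]
contact_force: [-0.7, 0.1, 0.3]
gripper_width: 0.699
```

```bash
python3 -c "
from h import *
need((.5805,.0703,.019),38.7)
o=get_obs();im=read_camera('wrist'); cv2.imwrite('pics/w12.png',im[:,:,::-1])
g=cv2.cvtColor(im,cv2.COLOR_RGB2GRAY)
p=proj('wrist',np.array([.5805,.0703,.036]),o);print(p)
r=wblob(g,int(p[0])+3,int(p[1])-3,24,lambda b:b>130);print(r[1:],atz('wrist',r[2],.036,o))
"
```

```text
t 17.27 d cm [-0.88 -0.34 -9.65] rot [0.13 1.92 0.44] F [-0.7  0.1  0.3] w 0.699 vel 0.026
[272.50710318 230.90716812]
(np.float64(437.3611111111111), array([272.84246318, 229.37194824]), array([22.6000824, 24.9204305])) [0.58156667 0.07082568 0.036     ]
```

View pics/w12.png

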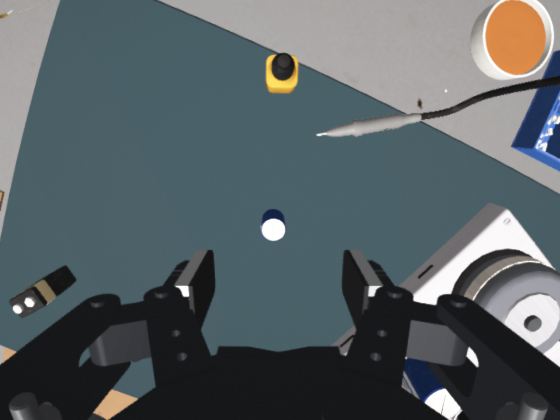

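Emit:
send_rows --motion "-0.8 -0.3 -1 0 1.8 0.4 0.3; 0 0 -2 0 0 0 0.3; 0 0 -2 0 0 0 0.3; 0 0 0 0 0 0 0.3"

```text
t: 17.65
eef_pos: [0.583, 0.0633, 0.0685]
tool_rot: [0.003, 0.945, 0.327, 0.001]
contact_force: [-0.4, -0.2, 0.4]
gripper_width: 0.699
```

```bash
python3 -c "
from h import *
need((.581,.0707,.019),38.7)
"
```

```text
t 17.65 d cm [-0.2   0.74 -4.95] rot [0.3  0.19 0.49] F [-0.4 -0.2  0.4] w 0.699 vel 0.056
```

Emit:
send_rows --motion "-0.2 0.7 -0.5 0.3 0.2 0.4 0.3; 0 0 -1 0 0 0 0.3; 0 0 -1 0 0 0 0.3; 0 0 0 0 0 0 0.3"

```text
t: 17.98
eef_pos: [0.582, 0.0669, 0.044]
tool_rot: [0.0, 0.945, 0.328, 0.0]
contact_force: [-1.1, -0.2, -1.1]
gripper_width: 0.702
```

```bash
python3 -c "
from h import *
need((.581,.0707,.019),38.7)
"
```

```text
t 17.98 d cm [-0.1   0.38 -2.5 ] rot [0.03 0.01 0.37] F [-1.1 -0.2 -1.1] w 0.702 vel 0.02
```

Emit:
send_rows --motion "-0.1 0.4 -0.8 0 0 0.4 0.3; 0 0.1 -0.8 0 0 0 0.3; 0 0 -0.6 0 0 0 0.3; 0 0 0 0 0 0 0.3"

```text
t: 18.32
eef_pos: [0.5815, 0.0726, 0.0205]
tool_rot: [0.0, 0.943, 0.332, 0.001]
contact_force: [-0.1, 0.2, -0.3]
gripper_width: 0.697
```

```bash
python3 -c "
from h import *
need((.581,.0707,.019),38.7)
"
```

```text
t 18.32 d cm [-0.05 -0.19 -0.15] rot [ 0.02  0.08 -0.08] F [-0.1  0.2 -0.3] w 0.697 vel 0.005
```

Emit:
send_rows --motion "0 -0.2 -0.15 0 0 0 0.3; 0 0 0 0 0 0 0.5; 0 0 0 0 0 0 0.7; 0 0 0 0 0 0 1; 0 0 0 0 0 0 1; 0 0 0 0 0 0 1; 0 0 0 0 0 0 1; 0 0 0 0 0 0 1"

```text
t: 18.98
eef_pos: [0.5823, 0.0706, 0.0196]
tool_rot: [0.001, 0.943, 0.332, 0.001]
contact_force: [-0.1, 0.0, 0.0]
gripper_width: 0.196
```

```bash
python3 -c "
from h import *
need((.581,.0707,.019),38.7)
o=get_obs(); im=read_camera('wrist'); cv2.imwrite('pics/w13.png',im[:,:,::-1])
g=cv2.cvtColor(im,cv2.COLOR_RGB2GRAY)
r=wblob(g,*[int(x) for x in proj('wrist',np.array([.581,.0707,.036]),o).round()+[5,0]],40,lambda b:b>130); print(r[1:],atz('wrist',r[2],.036,o)-o['eef_pos'])
"
```

```text
t 18.98 d cm [-0.13  0.01 -0.06] rot [ 0.02  0.16 -0.1 ] F [-0.1  0.   0. ] w 0.196 vel 0.004
(np.float64(1129.388888888889), array([278.16363271, 278.40646362]), array([36.14210765, 40.0006307 ])) [-5.39619565e-04  7.45370600e-05  1.63584782e-02]
```

View pics/w13.png

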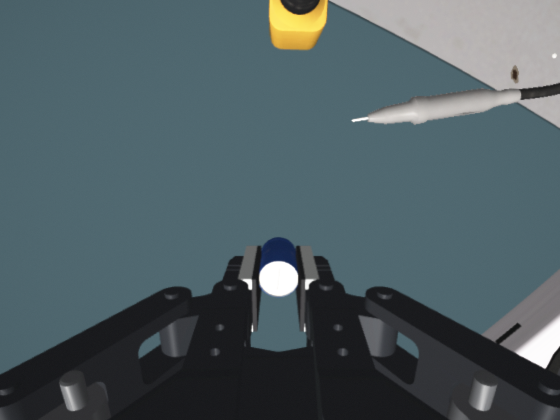

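Emit:
send_rows --motion "0 0 1.5 0 0 0 1; 0 0 3 0 0 0 1; 0 0 3.5 0 0 0 1; -0.7 -1.8 3 0 0 0 1; -1.5 -3.2 1 0 0 0 1; -1.5 -3.2 0 0 0 0 1; -1.5 -3.2 0 0 0 0 1; -1.5 -3.2 0 0 0 0 1; -1.5 -3.2 0 0 0 0 1; -1.4 -3 0 0 0 0 1; -0.8 -1.8 0 0 0 0 1; 0 -0.3 0 0 0 0 1; 0 0 0 0 0 0 1"

```text
t: 20.12
eef_pos: [0.4708, -0.1644, 0.1468]
tool_rot: [0.001, 0.942, 0.334, 0.003]
contact_force: [0.4, 1.1, -0.5]
gripper_width: 0.194
```

```bash
python3 -c "
from h import *
need((.4723,-.1705,.0466),38.7)
o=get_obs();im=read_camera('wrist'); cv2.imwrite('pics/w14.png',im[:,:,::-1])
print(proj('wrist',np.array([.4717,-.1705,.033]),o))
"
```

```text
t 20.12 d cm [  0.15  -0.61 -10.02] rot [ 0.01  0.36 -0.38] F [ 0.4  1.1 -0.5] w 0.194 vel 0.027
[284.65217028 209.04519532]
```

View pics/w14.png

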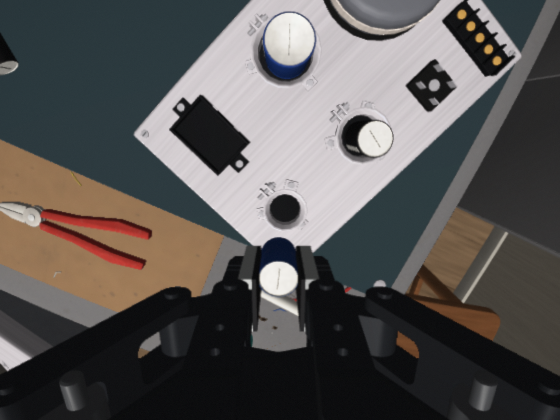

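Emit:
send_rows --motion "0.15 -0.7 -0.5 0 0.3 -0.4 1; 0 -0.3 -1.5 0 0 0 1; 0 -0.3 -1.5 0 0 0 1; 0 -0.3 -1.2 0 0 0 1; 0 -0.1 -0.5 0 0 0 1; 0 0 0 0 0 0 1"

```text
t: 20.67
eef_pos: [0.479, -0.1742, 0.0924]
tool_rot: [-0.0, 0.941, 0.337, 0.003]
contact_force: [0.6, 0.6, -0.8]
gripper_width: 0.192
```

```bash
python3 -c "
from h import *
need((.4723,-.1705,.0466),38.7)
"
```

```text
t 20.67 d cm [-0.67  0.37 -4.58] rot [-0.14  0.3  -0.69] F [ 0.6  0.6 -0.8] w 0.192 vel 0.019
```

Emit:
send_rows --motion "-0.7 0.4 -0.5 -0.1 0.3 -0.7 1; 0 0 -0.7 0 0 0 1; 0 0 -0.7 0 0 0 1; 0 0 -0.3 0 0 0 1; 0 0 0 0 0 0 1"

```text
t: 21.08
eef_pos: [0.4733, -0.1669, 0.0693]
tool_rot: [-0.0, 0.943, 0.333, 0.001]
contact_force: [-0.6, -0.1, -0.3]
gripper_width: 0.192
```

```bash
python3 -c "
from h import *
need((.4723,-.1705,.0466),38.7)
"
```

```text
t 21.08 d cm [-0.1  -0.36 -2.27] rot [-0.07  0.07 -0.17] F [-0.6 -0.1 -0.3] w 0.192 vel 0.006
```

Emit:
send_rows --motion "-0.1 -0.4 -0.2 0 0 -0.2 1; 0 0 -0.4 0 0 0 1; 0 0 -0.3 0 0 0 1; 0 0 0 0 0 0 1"

```text
t: 21.42
eef_pos: [0.4727, -0.1718, 0.0599]
tool_rot: [0.0, 0.944, 0.331, 0.001]
contact_force: [0.1, -0.4, -0.1]
gripper_width: 0.189
```

```bash
python3 -c "
from h import *
need((.4723,-.1705,.0466),38.7)
im=read_camera('wrist'); cv2.imwrite('pics/w15.png',cv2.resize(im[150:330,180:380,::-1],None,fx=3,fy=3))
"
```

```text
t 21.42 d cm [-0.04  0.13 -1.33] rot [-0.03  0.14  0.08] F [ 0.1 -0.4 -0.1] w 0.189 vel 0.004
```

View pics/w15.png

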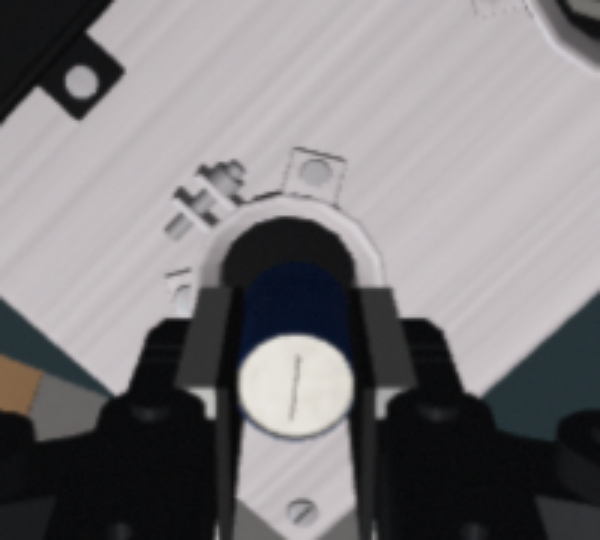

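Emit:
send_rows --motion "-0.1 0.15 -0.2 0 0.1 0 1; 0 0 -0.2 0 0 0 1; 0 0 0 0 0 0 1"

```text
t: 21.72
eef_pos: [0.4721, -0.1703, 0.0561]
tool_rot: [0.0, 0.944, 0.331, 0.001]
contact_force: [-0.6, 1.1, -0.2]
gripper_width: 0.192
```

```bash
python3 -c "
from h import *
need((.4723,-.1705,.0466),38.7)
im=read_camera('wrist'); cv2.imwrite('pics/w16.png',cv2.resize(im[150:330,180:380,::-1],None,fx=3,fy=3))
"
```

```text
t 21.72 d cm [ 0.02 -0.02 -0.95] rot [-0.02  0.09  0.1 ] F [-0.6  1.1 -0.2] w 0.192 vel 0.004
```

View pics/w16.png

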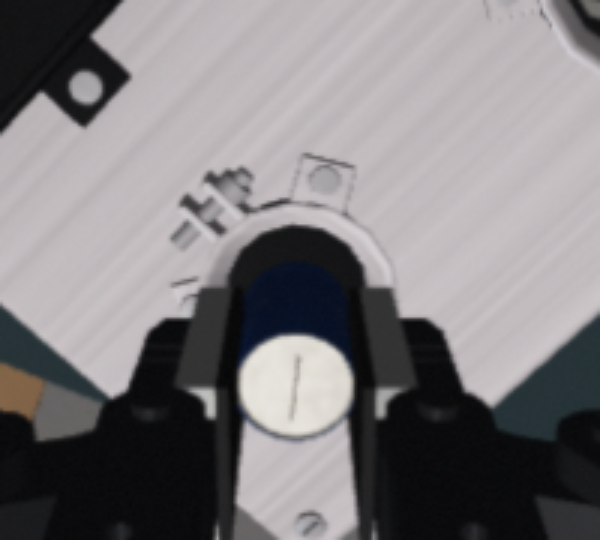

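Centred; going down.

Emit:
send_rows --motion "0 0 -0.2 0 0 0 1; 0 0 -0.2 0 0 0 1; 0 0 -0.15 0 0 0 1; 0 0 -0.1 0 0 0 1; 0 0 0 0 0 0 1"

```text
t: 22.18
eef_pos: [0.4724, -0.1702, 0.0493]
tool_rot: [0.0, 0.944, 0.331, 0.001]
contact_force: [0.4, -0.6, -0.1]
gripper_width: 0.189
```

```bash
python3 -c "
from h import *
need((.4723,-.1705,.0466),38.7)
"
```

```text
t 22.18 d cm [-0.01 -0.03 -0.27] rot [-0.01  0.12  0.08] F [ 0.4 -0.6 -0.1] w 0.189 vel 0.002
```

Emit:
send_rows --motion "0 0 -0.15 0 0 0 1; 0 0 -0.1 0 0 0 1; 0 0 -0.05 0 0 0 1"

```text
t: 22.43
eef_pos: [0.4724, -0.1703, 0.046]
tool_rot: [0.0, 0.944, 0.331, 0.001]
contact_force: [-0.4, 0.5, 0.6]
gripper_width: 0.196
```

Emit:
send_rows --motion "0 0 -0.1 0 0 0 1; 0 0 -0.1 0 0 0 1"

```text
t: 22.6
eef_pos: [0.4727, -0.1703, 0.0457]
tool_rot: [0.001, 0.944, 0.331, 0.001]
contact_force: [-6.9, 1.5, 19.8]
gripper_width: 0.195
```

Emit:
send_rows --motion "0 0 -0.02 0 0 0 1; 0 0 0 0 0 0 0.79; 0 0 0 0 0 0 0.75; 0 0 0 0 0 0 0.7; 0 0 0 0 0 0 0.65; 0 0 0 0 0 0 0.62; 0 0 0 0 0 0 0.62; 0 0 1 0 0 0 0.62; 0 0 1.2 0 0 0 0.62"

```text
t: 23.35
eef_pos: [0.4712, -0.1697, 0.067]
tool_rot: [-0.001, 0.944, 0.331, -0.001]
contact_force: [-0.8, 0.0, -0.1]
gripper_width: 0.382
```

Emit:
send_rows --motion "0 0 1.5 0 0 0 0.6; 0 0 1.8 0 0 0 0.5; 0 0 2 0 0 0 0.4; 0 0 1 0 0 0 0.4"

```text
t: 23.68
eef_pos: [0.4703, -0.1692, 0.1343]
tool_rot: [-0.001, 0.944, 0.331, -0.002]
contact_force: [1.1, -0.9, 0.1]
gripper_width: 0.6
```

```bash
python3 -c "
from h import *
need((.423,.105,.12),68)
im=read_camera('wrist'); cv2.imwrite('pics/w17.png',im[:,:,::-1])
"
```

```text
t 23.68 d cm [-4.73 27.42 -1.43] rot [-0.03 -0.24 29.34] F [ 1.1 -0.9  0.1] w 0.6 vel 0.256
```

View pics/w17.png

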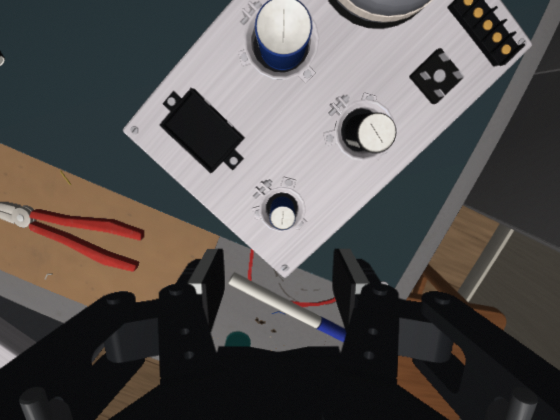

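Emit:
send_rows --motion "0 3 0.5 0 0 7 0.3; 0 3.6 0 0 0 7 0.3; 0 3.6 0 0 0 7 0.3; -0.6 3.6 0 0 0 7 0.3; -0.8 3.6 0 0 0 1.3 0.3; -0.9 3.6 0 0 0 0 0.3; -0.9 3.5 0 0 0 0 0.3; -0.9 2.4 0 0 0 0 0.3; -0.5 0.5 0 0 0 0 0.3; 0 0 0 0 0 0 0.3"

```text
t: 24.57
eef_pos: [0.421, 0.1124, 0.141]
tool_rot: [0.002, 0.824, 0.567, 0.002]
contact_force: [1.0, -0.8, 0.6]
gripper_width: 0.701
```

```bash
python3 -c "
from h import *
need((.423,.105,.017),68)
o=get_obs();im=read_camera('wrist'); cv2.imwrite('pics/w18.png',im[:,:,::-1])
print(proj('wrist',np.array([.423,.105,.017]),o),o['q'].round(2))
"
```

```text
t 24.57 d cm [  0.2   -0.74 -12.4 ] rot [ 0.02  0.3  -1.02] F [ 1.  -0.8  0.6] w 0.701 vel 0.028
[283.59000775 209.47773679] [ 0.17  0.27 -0.65  2.16  0.24  0.77 -1.  ]
```

View pics/w18.png

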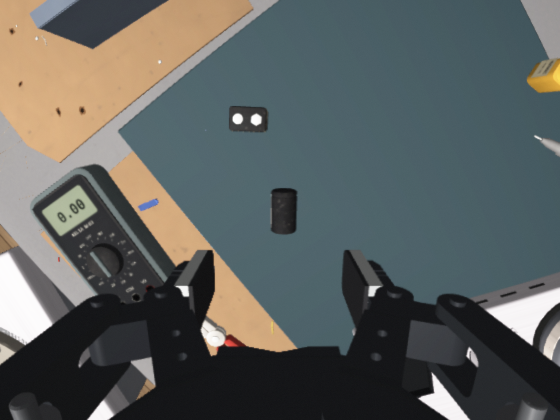

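Emit:
send_rows --motion "0.2 -0.7 -0.5 0 0.3 -1 0.3; 0 0 -2 0 0 0 0.3; 0 0 -2 0 0 0 0.3; 0 0 -1.5 0 0 0 0.3; 0 0 0 0 0 0 0.3"

```text
t: 25.03
eef_pos: [0.4279, 0.0939, 0.0778]
tool_rot: [0.002, 0.834, 0.551, -0.0]
contact_force: [-0.0, -0.7, -0.1]
gripper_width: 0.7
```

```bash
python3 -c "
from h import *
need((.423,.105,.017),68)
"
```

```text
t 25.03 d cm [-0.49  1.11 -6.08] rot [0.24 0.12 1.07] F [-0.  -0.7 -0.1] w 0.7 vel 0.037
```

Emit:
send_rows --motion "-0.5 1.1 -0.5 0.2 0.1 1.1 0.3; 0 0.1 -1 0 0 0 0.3; 0 0.1 -1 0 0 0 0.3; 0 0 -0.5 0 0 0 0.3; 0 0 0 0 0 0 0.3"

```text
t: 25.45
eef_pos: [0.4245, 0.1035, 0.0453]
tool_rot: [0.001, 0.831, 0.556, -0.0]
contact_force: [0.2, 0.1, 0.7]
gripper_width: 0.704
```

```bash
python3 -c "
from h import *
need((.423,.105,.017),68)
im=read_camera('wrist'); cv2.imwrite('pics/w19.png',im[:,:,::-1])
"
```

```text
t 25.45 d cm [-0.15  0.15 -2.83] rot [0.1  0.02 0.39] F [0.2 0.1 0.7] w 0.704 vel 0.008
```

View pics/w19.png

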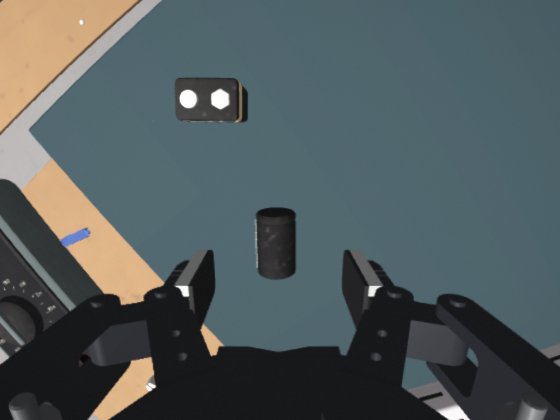

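Emit:
send_rows --motion "-0.15 0.15 -0.8 0.1 0 0.3 0.3; 0 0 -0.9 0 0 0 0.3; 0 0 -0.7 0 0 0 0.3; 0 0 -0.2 0 0 0 0.3; 0 0 0 0 0 0 0.3"

```text
t: 25.92
eef_pos: [0.4238, 0.1057, 0.0178]
tool_rot: [0.0, 0.829, 0.559, 0.001]
contact_force: [0.0, -0.9, -0.0]
gripper_width: 0.7
```

```bash
python3 -c "
from h import *
need((.423,.105,.017),68)
o=get_obs();im=read_camera('wrist'); cv2.imwrite('pics/w20.png',im[:,:,::-1])
print(proj('wrist',np.array([.423,.105,.017]),o))
"
```

```text
t 25.92 d cm [-0.08 -0.07 -0.08] rot [-0.04  0.16  0.02] F [ 0.  -0.9 -0. ] w 0.7 vel 0.011
[278.62200221 263.87660149]
```

View pics/w20.png

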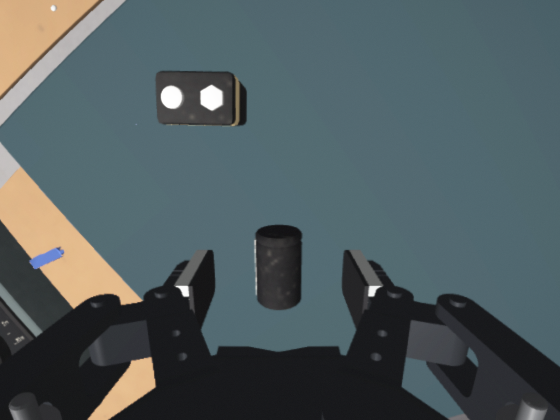

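```bash
python3 -c "
from h import *
o=get_obs()
for z in (.017,.028):
  for v in (226,240,306): print(z,v,(atz('wrist',(278.5,v),z,o)-o['eef_pos']).round(4), np.linalg.norm((atz('wrist',(278.5,v),z,o)-o['eef_pos'])[:2]).round(4))
u=np.array([np.cos(np.radians(68)),np.sin(np.radians(68))])
for s in (-18,18):
  for z in (.006,.017,.028): print(s,z,proj('wrist',np.array([*(np.array([.423,.105])+u*s/1000),z]),o).round(1))
"
```

```text
0.017 226 [ 0.0063  0.0171 -0.001 ] 0.0182
0.017 240 [ 0.0037  0.0106 -0.001 ] 0.0113
0.017 306 [-0.0096 -0.0223 -0.001 ] 0.0242
0.028 226 [0.0076 0.0204 0.01  ] 0.0217
0.028 240 [0.0052 0.0144 0.01  ] 0.0153
0.028 306 [-0.0071 -0.016   0.01  ] 0.0175
-18 0.006 [278.5 286.2]
-18 0.017 [278.5 296.8]
-18 0.028 [278.6 308.8]
18 0.006 [278.5 221.6]
18 0.017 [278.6 228.4]
18 0.028 [278.7 236.3]
```

Emit:
send_rows --motion "-0.1 -0.1 -0.05 0 0.1 0 0.3; 0 0 0 0 0 0 0.5; 0 0 0 0 0 0 0.7; 0 0 0 0 0 0 1; 0 0 0 0 0 0 1; 0 0 0 0 0 0 1; 0 0 0 0 0 0 1; 0 0 0 0 0 0 1"

```text
t: 26.63
eef_pos: [0.4237, 0.1048, 0.0186]
tool_rot: [0.0, 0.829, 0.559, 0.002]
contact_force: [0.4, -0.4, 0.0]
gripper_width: 0.223
```

```bash
python3 -c "
from h import *
need((.423,.105,.017),68)
o=get_obs();im=read_camera('wrist'); cv2.imwrite('pics/w21.png',im[:,:,::-1])
"
```

```text
t 26.63 d cm [-0.07  0.02 -0.16] rot [-0.07  0.18  0.04] F [ 0.4 -0.4  0. ] w 0.223 vel 0.002
```

View pics/w21.png

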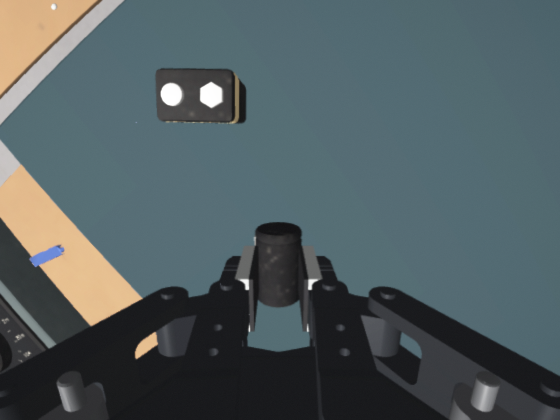

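Emit:
send_rows --motion "0 0 1.5 0 0 0 1; 0 0 3 0 0 0 1; 0 0 3.5 0 0 0 1; 0.6 -1.6 3 0 0 3 1; 0.9 -3.2 1 0 0 5 1; 0.9 -3.2 0 0 0 5 1; 0.9 -3.2 0 0 0 2.7 1; 0.9 -3.2 0 0 0 0 1; 0.8 -2.8 0 0 0 0 1; 0.5 -1.5 0 0 0 0 1; 0 -0.3 0 0 0 0 1; 0 0 0 0 0 0 1"

```text
t: 27.68
eef_pos: [0.4779, -0.0936, 0.1456]
tool_rot: [0.003, 0.738, 0.674, 0.001]
contact_force: [-0.4, 0.4, -0.9]
gripper_width: 0.217
```

```bash
python3 -c "
from h import *
need((.481,-.088,.0461),83.7)
o=get_obs();im=read_camera('wrist'); cv2.imwrite('pics/w22.png',im[:,:,::-1])
print(proj('wrist',np.array([.481,-.088,.0335]),o))
im=read_camera('side'); cv2.imwrite('pics/s22.png',cv2.resize(im[130:330,150:430,::-1],None,fx=2.5,fy=2.5))
"
```

```text
t 27.68 d cm [ 0.31  0.56 -9.95] rot [ 0.18  0.25 -1.12] F [-0.4  0.4 -0.9] w 0.217 vel 0.014
[281.77668283 198.66378849]
```

View pics/w22.png

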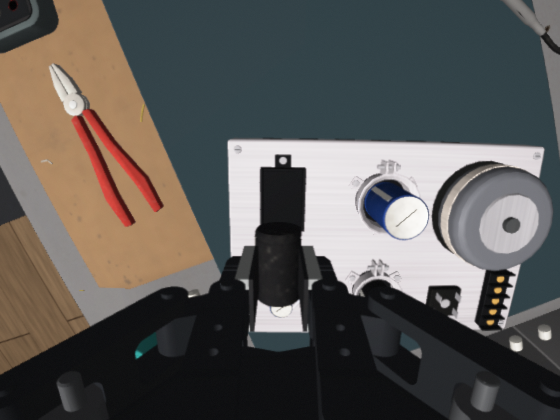

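View pics/s22.png

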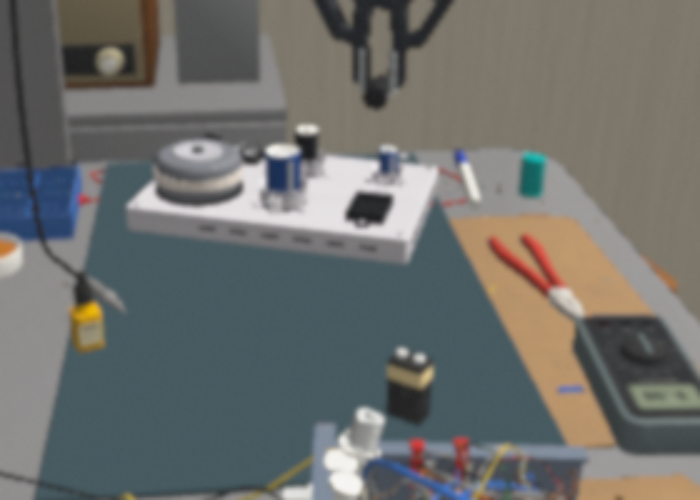

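Emit:
send_rows --motion "0.3 0.6 -0.5 0.2 0.2 -1.1 1; 0 -0.2 -1.5 0 0 0 1; 0 -0.2 -1.5 0 0 0 1; 0 -0.1 -1 0 0 0 1; 0 0 0 0 0 0 1"

```text
t: 28.2
eef_pos: [0.4803, -0.0818, 0.1001]
tool_rot: [-0.0, 0.74, 0.673, 0.002]
contact_force: [-0.4, 0.1, -0.1]
gripper_width: 0.218
```

```bash
python3 -c "
from h import *
need((.4813,-.088,.0461),83.7)
"
```

```text
t 28.2 d cm [ 0.1  -0.62 -5.4 ] rot [-0.15  0.15 -0.85] F [-0.4  0.1 -0.1] w 0.218 vel 0.024
```

Emit:
send_rows --motion "0.1 -0.6 -0.5 -0.1 0.1 -0.8 1; 0 -0.2 -1 0 0 0 1; 0 -0.1 -0.8 0 0 0 1; 0 0 0 0 0 0 1"

```text
t: 28.53
eef_pos: [0.4817, -0.089, 0.0762]
tool_rot: [0.0, 0.744, 0.669, 0.001]
contact_force: [-0.2, 0.4, 0.1]
gripper_width: 0.216
```

```bash
python3 -c "
from h import *
need((.4813,-.088,.0461),83.7)
im=read_camera('wrist'); cv2.imwrite('pics/w23.png',cv2.resize(im[100:330,150:430,::-1],None,fx=2.5,fy=2.5))
"
```

```text
t 28.53 d cm [-0.04  0.1  -3.01] rot [-0.06  0.1  -0.2 ] F [-0.2  0.4  0.1] w 0.216 vel 0.01
```

View pics/w23.png

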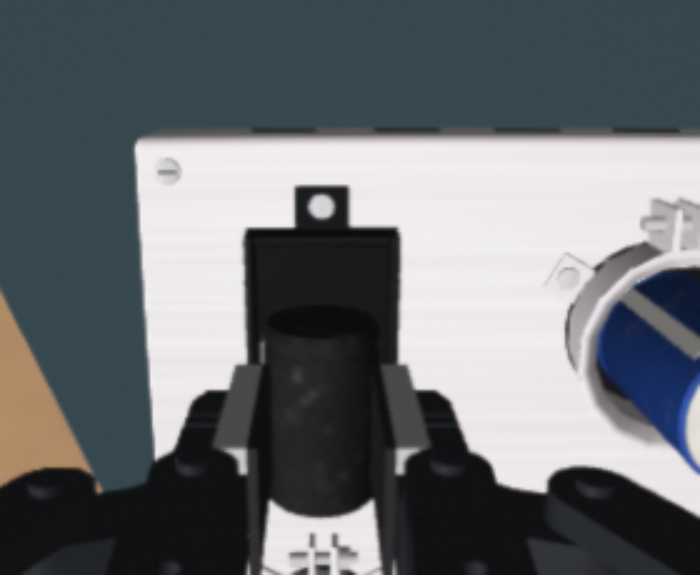

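Emit:
send_rows --motion "0 0.1 -0.4 0 0.1 -0.2 1; 0 -0.1 -0.5 0 0 0 1; 0 -0.1 -0.5 0 0 0 1; 0 0 0 0 0 0 1"

```text
t: 28.92
eef_pos: [0.4827, -0.0901, 0.0621]
tool_rot: [0.0, 0.745, 0.667, 0.001]
contact_force: [-0.2, 0.2, -0.4]
gripper_width: 0.216
```

```bash
python3 -c "
from h import *
need((.4813,-.088,.0461),83.7)
o=get_obs()
u=np.array([np.cos(np.radians(83.7)),np.sin(np.radians(83.7))])
for s in (-25.5,-23,23,25.5): print(s,proj('wrist',np.array([*(np.array([.4813,-.088])+u*s/1000),.041]),o).round(1))
im=read_camera('wrist'); cv2.imwrite('pics/w24.png',cv2.resize(im[100:330,150:430,::-1],None,fx=2.5,fy=2.5))
"
```

```text
t 28.92 d cm [-0.14  0.21 -1.6 ] rot [-0.05  0.11  0.04] F [-0.2  0.2 -0.4] w 0.216 vel 0.007
-25.5 [276.6 286.1]
-23 [276.6 282.1]
23 [276.4 202.5]
25.5 [276.4 197.9]
```

View pics/w24.png

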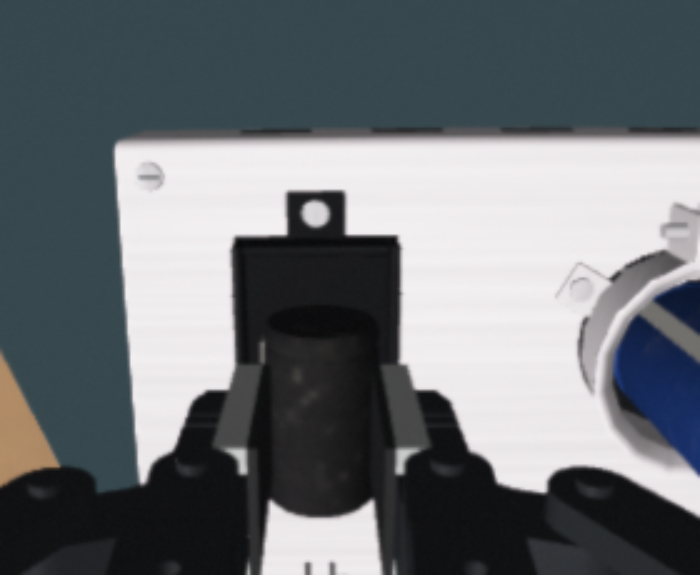

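Emit:
send_rows --motion "-0.15 0.3 -0.2 0 0.1 0 1; 0 0 -0.4 0 0 0 1; 0 0 0 0 0 0 1"

```text
t: 29.22
eef_pos: [0.4817, -0.0867, 0.0563]
tool_rot: [0.0, 0.745, 0.667, 0.001]
contact_force: [-0.0, -0.8, -1.2]
gripper_width: 0.215
```

```bash
python3 -c "
from h import *
need((.4813,-.087,.0461),83.7)
im=read_camera('wrist'); cv2.imwrite('pics/w25.png',cv2.resize(im[100:330,150:430,::-1],None,fx=2.5,fy=2.5))
"
```

```text
t 29.22 d cm [-0.04 -0.03 -1.02] rot [-0.05  0.07  0.05] F [-0.  -0.8 -1.2] w 0.215 vel 0.013
```

View pics/w25.png

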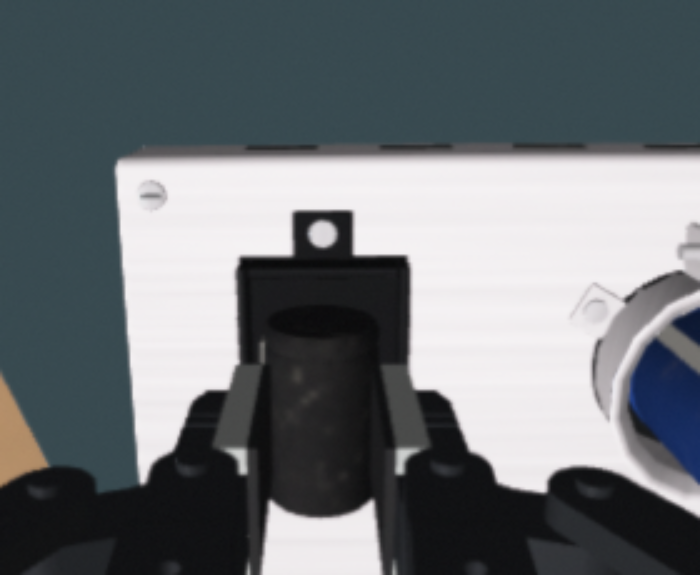

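Emit:
send_rows --motion "0 0 -0.2 0 0 0 1; 0 0 -0.2 0 0 0 1; 0 0 -0.2 0 0 0 1; 0 0 -0.1 0 0 0 1; 0 0 0 0 0 0 1"

```text
t: 29.68
eef_pos: [0.4821, -0.0866, 0.0491]
tool_rot: [0.0, 0.745, 0.667, 0.001]
contact_force: [-1.0, -0.1, 0.5]
gripper_width: 0.217
```

Emit:
send_rows --motion "0 0 -0.1 0 0 0 1; 0 0 -0.1 0 0 0 1"

```text
t: 29.85
eef_pos: [0.4822, -0.0866, 0.047]
tool_rot: [0.001, 0.745, 0.667, 0.001]
contact_force: [0.6, -0.4, 0.4]
gripper_width: 0.216
```

Emit:
send_rows --motion "0 0 -0.1 0 0 0 1; 0 0 -0.1 0 0 0 1"

```text
t: 30.02
eef_pos: [0.4823, -0.0867, 0.0455]
tool_rot: [0.001, 0.745, 0.667, 0.001]
contact_force: [-7.1, 1.9, 24.4]
gripper_width: 0.221
```

Emit:
send_rows --motion "0 0 -0.05 0 0 0 1; 0 0 -0.1 0 0 0 1"

```text
t: 30.18
eef_pos: [0.4823, -0.0867, 0.0456]
tool_rot: [0.001, 0.745, 0.667, 0.0]
contact_force: [-6.9, 0.4, 20.4]
gripper_width: 0.219
```

Emit:
send_rows --motion "0 0 0 0 0 0 0.77; 0 0 0 0 0 0 0.73; 0 0 0 0 0 0 0.68; 0 0 0 0 0 0 0.62; 0 0 0 0 0 0 0.58; 0 0 0 0 0 0 0.58; 0 0 1 0 0 0 0.58; 0 0 1.2 0 0 0 0.58"

```text
t: 30.85
eef_pos: [0.4808, -0.0864, 0.0669]
tool_rot: [-0.0, 0.745, 0.667, -0.001]
contact_force: [0.8, -0.0, -0.5]
gripper_width: 0.424
```

Emit:
send_rows --motion "0 0 1.5 0 0 0 0.58; 0 0 2 0 0 0 0.58; 0 0 3 0 0 0 0.5; 0 0 3.5 0 0 0 0.4; 0 0 3 0 0 0 0.4"

```text
t: 31.27
eef_pos: [0.4768, -0.0849, 0.2029]
tool_rot: [-0.004, 0.744, 0.668, -0.003]
contact_force: [0.5, -1.2, -0.5]
gripper_width: 0.601
```

```bash
python3 -c "
from h import *
need((.4813,-.087,.0461),83.7)
for c in ('wrist','side'):
  im=read_camera(c); cv2.imwrite('pics/%s26.png'%c,im[:,:,::-1] if c=='wrist' else cv2.resize(im[130:330,150:430,::-1],None,fx=2.5,fy=2.5))
"
```

```text
t 31.27 d cm [  0.45  -0.21 -15.68] rot [-0.15 -0.57 -0.11] F [ 0.5 -1.2 -0.5] w 0.601 vel 0.782
```

View pics/wrist26.png

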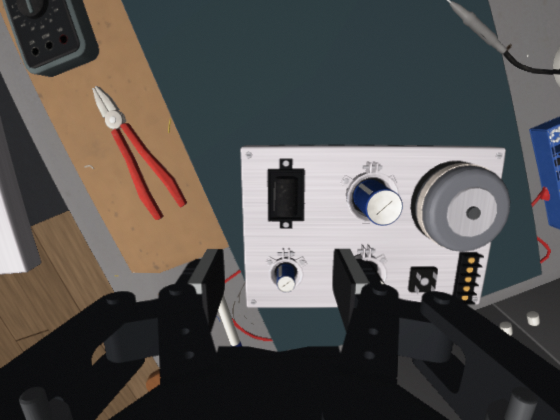

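View pics/side26.png

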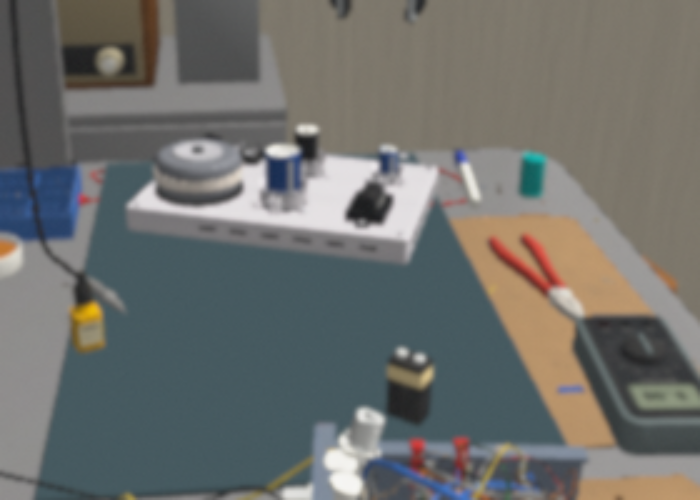

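Emit:
send_rows --motion "0 -3 2 0 0 0 0.4; 0 -3.8 1 0 0 0 0.4; 0 -3.8 0 0 0 0 0.4; 0 -3.8 0 0 0 0 0.4; 0 -3.8 0 0 0 0 0.4; 0 -3.8 0 0 0 0 0.4; -0.5 -3.8 0 0 0 0 0.4; -1 -3 0 0 0 0 0.4; 0 0 0 0 0 0 0.4; 0 0 0 0 0 0 0.4"

```text
t: 32.2
eef_pos: [0.4602, -0.3829, 0.2451]
tool_rot: [0.004, 0.741, 0.671, 0.002]
contact_force: [1.6, 1.3, 0.2]
gripper_width: 0.599
```

```bash
python3 -c "
from h import *
im=read_camera('top'); cv2.imwrite('pics/t27.png',im[:,:,::-1]); cv2.imwrite('pics/t27c.png',cv2.resize(im[120:260,170:400,::-1],None,fx=3.4,fy=3.4,interpolation=cv2.INTER_CUBIC))
g=cv2.cvtColor(im,cv2.COLOR_RGB2GRAY)
# expected top centres if seated
for n,p in dict(L=(.5625,-.0975,.083),M=(.5536,-.179,.075),S=(.4717,-.1705,.063),C=(.4813,-.087,.0555)).items(): print(n,proj('top',np.array(p)).round(1))
print(get_obs()['joint_vel'].round(3),get_obs()['t'])
"
```

```text
L [325.4 178.7]
M [362.8 183. ]
S [359.1 221.2]
C [320.2 217.5]
[-0.022 -0.013 -0.016  0.019  0.001 -0.001 -0.01 ] 32.25
```

View pics/t27c.png

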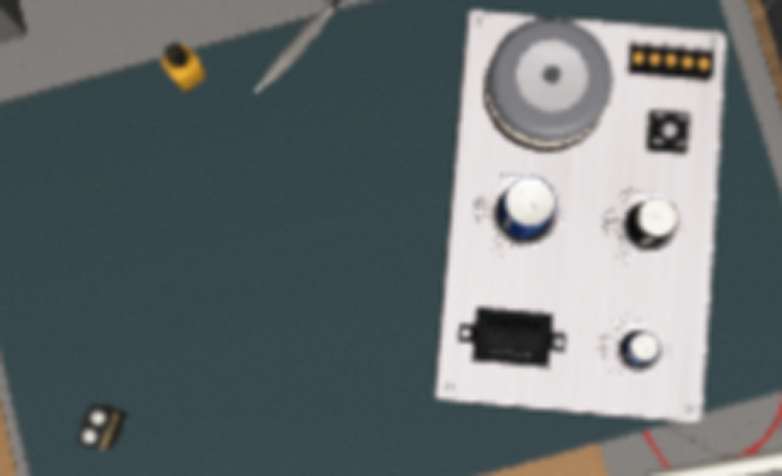

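```bash
python3 -c "
from station import *
print(hand_in())"
```

```text
the job is handed in; nothing more can be done
None
```

All four capacitors are fitted and the job is handed in, at about 32 s on the robot's clock. I have no verdict, since the hand-in does not report one.

- **Placing:** cap_large, cap_medium and cap_small each went upright into the clamp of its own diameter. cap_lying was turned about 16° and laid lengthwise in the cradle. Each one was lowered until the wrist felt the floor (15–24 N), at heights within 1 mm of the calculated seated position, and only then released.
- **Last checks:** in the final pictures all four sit in their mounts. The three standing tops are within about 2 px of where they should appear when seated. In the side and top pictures the battery and the bottle stand where they were. The arm was clear of everything at the end.
- **What disagreed:** the arm drifted up to about 16 mm sideways during the longer descents, and I corrected this above the rims before each insertion. The top and wrist cameras differed by about 1–2 mm, less than the room inside the mounts.

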